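# Pack the length bars and close the pinned cover

### The job

Put the loose steel length bars away in their case: swing the latch aside, lift the cover off and lay it flat on the free worktop beside the case, and set every bar flat in the slot made for its own length. Then lower the cover level over the two dowel pins until it sits fully down on the case and swing the latch back fully closed over it; leave the vial, the tin and the jar alone.

Things in the scene. Friction and masses are not known exactly. Their poses are not given: they have to be found in the camera images.
- case: Fixed open aluminium case. Origin: underside centre, on the worktop. Base 170 (x) x 172 (y) x 8 mm. At x = -74 and +74 mm stand cheeks 16 x 90 mm, tops 58 mm up; centred on each a dowel pin, 12 mm diameter, straight to 71 mm up, tapering to a tip 80 mm up. Latch post at x = +20, y = -115 mm. Seated, the cover rests on the cheeks: origin straight over this one, 58 mm up.
- latch (a joint): Flat swing latch about an upright axis. 0 rad: closed (stop), arm along the case's +y, over the cover's edge, 6 mm above it. Grows to 2.0 rad (stop) counter-clockwise from above; beyond 1.3 rad it is clear of the cover, at 1.9 also of a gripper at the slots. Friction (0.06 N m) holds it where it is left. Arm 16 mm wide, 72 to 80 mm above the worktop, ending 63 mm from the axis.
- latch_pivot (a point): Point on the latch's turning axis, 72 mm above the worktop.
- latch_peg (a point): Upright round black peg on the latch arm, 50 mm from the turning axis, 14 mm diameter, 80 to 106 mm above the worktop; pinch it from above or push it sideways. The point is at mid height of the peg, 93 mm above the worktop.
- cover: Loose aluminium plate 170 (x) x 140 (y) x 8 mm, about 0.35 kg, same either way round. Origin: underside centre. Two 15 mm through holes at x = -74 and +74 mm, y = 0, for the dowel pins. Black bridge handle in the middle: bar along x, 80 mm long, 12 mm wide (y), 22 to 36 mm above the underside, on feet at x = -34 and +34 mm. At the start it is seated on the case under the latch.
- bar_60: Loose steel length bar 60 mm long (x) x 26 mm wide (y) x 18 mm high, with a grip tab on top in the middle: 40 mm along x, 10 mm thick (y), from 18 to 42 mm above the underside; 1 small brass stud on the end. Same either way round. 0.15 to 0.31 kg. Origin: centre of its underside. May be absent.
- bar_74: Loose steel length bar 74 mm long (x) x 26 mm wide (y) x 18 mm high, with a grip tab on top in the middle: 40 mm along x, 10 mm thick (y), from 18 to 42 mm above the underside; 2 small brass studs on the end. Same either way round. 0.15 to 0.31 kg. Origin: centre of its underside. May be absent.
- bar_88: Loose steel length bar 88 mm long (x) x 26 mm wide (y) x 18 mm high, with a grip tab on top in the middle: 40 mm along x, 10 mm thick (y), from 18 to 42 mm above the underside; 3 small brass studs on the end. Same either way round. 0.15 to 0.31 kg. Origin: centre of its underside. May be absent.
- bar_102: Loose steel length bar 102 mm long (x) x 26 mm wide (y) x 18 mm high, with a grip tab on top in the middle: 40 mm along x, 10 mm thick (y), from 18 to 42 mm above the underside; 4 small brass studs on the end. Same either way round. 0.15 to 0.31 kg. Origin: centre of its underside. May be absent.
- slot_60: Grey slot insert 128 (x) x 41.5 (y) x 16 mm fixed in the case, lying parallel to the case, 8 mm above the worktop; home of the 60 mm bar, 1 small brass stud on the end. Its pocket is 65 mm (x) x 31 mm (y), centred, 12 mm deep from the insert's top. Origin: centre of the insert's underside; the bar's underside is 4 mm above it when home. Inserts lie 42 mm apart; their order varies.
- slot_74: Grey slot insert 128 (x) x 41.5 (y) x 16 mm fixed in the case, lying parallel to the case, 8 mm above the worktop; home of the 74 mm bar, 2 small brass studs on the end. Its pocket is 79 mm (x) x 31 mm (y), centred, 12 mm deep from the insert's top. Origin: centre of the insert's underside; the bar's underside is 4 mm above it when home. Inserts lie 42 mm apart; their order varies.
- slot_88: Grey slot insert 128 (x) x 41.5 (y) x 16 mm fixed in the case, lying parallel to the case, 8 mm above the worktop; home of the 88 mm bar, 3 small brass studs on the end. Its pocket is 93 mm (x) x 31 mm (y), centred, 12 mm deep from the insert's top. Origin: centre of the insert's underside; the bar's underside is 4 mm above it when home. Inserts lie 42 mm apart; their order varies.
- slot_102: Grey slot insert 128 (x) x 41.5 (y) x 16 mm fixed in the case, lying parallel to the case, 8 mm above the worktop; home of the 102 mm bar, 4 small brass studs on the end. Its pocket is 107 mm (x) x 31 mm (y), centred, 12 mm deep from the insert's top. Origin: centre of the insert's underside; the bar's underside is 4 mm above it when home. Inserts lie 42 mm apart; their order varies.
- free_spot (a point): Point on the worktop to the robot's right of the case, middle of an area with room for the cover laid parallel to x and y (bars may lie just in front of it, up to about 115 mm nearer the robot, or be knocked there).
- shelf_lip (a point): A point on the lower front edge of the fixed wall shelf, which runs along y over the back of the worktop, 434 mm above it; wrists that stand high there strike it, so make high moves well in front of it. It never moves.
- vial_large: Bystander: glass vial with white screw cap, 32 mm wide, 73 mm high. Origin: centre of its underside.
- pins_tin: Bystander: flat round tin with green lid, 67 mm wide, 24 mm high. Origin: centre of its underside.
- salt_jar: Bystander: glass bail jar, 70 mm wide, 119 mm high. Origin: centre of its underside.

How it is judged:
On the way, in this order (a step that is already met when the one before it is completed fails the run):
1. the cover is off the case and lies flat on the worktop (horizontal distance between cover and case above 0.12 m and height (world z) of cover below 0.012 m and angle between cover's own z axis and vertical below 0.08 rad), for 0.2 s.
2. every bar that is there lies flat in its own slot (horizontal distance between bar_60 and slot_60 below 0.006 m and z of bar_60 in the frame of slot_60 below 0.008 m and angle between each of bar_60, bar_74, bar_88, bar_102's own z axis and vertical below 0.1 rad and linear speed of each of bar_60, bar_74, bar_88, bar_102 below 0.03 m/s and horizontal distance between bar_74 and slot_74 below 0.006 m and z of bar_74 in the frame of slot_74 below 0.008 m and horizontal distance between bar_88 and slot_88 below 0.006 m and z of bar_88 in the frame of slot_88 below 0.008 m and horizontal distance between bar_102 and slot_102 below 0.006 m and z of bar_102 in the frame of slot_102 below 0.008 m), for 0.2 s.
3. the cover is fully down over both pins (horizontal distance between cover and case below 0.005 m and z of cover in the frame of case between 0.054 and 0.061 m and angle between the x axis of cover and the x axis of case, either way round below 0.06 rad and angle between cover's own z axis and vertical below 0.035 rad and linear speed of cover below 0.03 m/s), for 0.2 s.
At the end, for the whole second after the job is handed in: Each bar present lies at the bottom of its own slot (within 6 mm of its centre, under 0.1 rad tilt); the cover rests on both cheeks over the pins (within 5 mm of the case's centre, 54 to 61 mm up, parallel within 0.06 and level within 0.035 rad); latch under 0.15 rad; all at rest (all of step 2 and all of step 3 and value of joint latch below 0.15 rad); the robot touches nothing.
It fails at once if the vial is moved more than 30 mm (distance of vial_large from where it was at the start of the episode above 0.03 m).
It fails at once if the tin is moved more than 30 mm (distance of pins_tin from where it was at the start of the episode above 0.03 m).
It fails at once if the jar is moved more than 30 mm (distance of salt_jar from where it was at the start of the episode above 0.03 m).
Of bar_60, bar_74, bar_88, bar_102 only 2 to 4 are there at a start; the rules pass over those that are not, and their reading is None.
At some moment in a run one of bar_60, bar_74, bar_88, bar_102 may be knocked a few centimetres aside while the robot is not near it.
Once in a run the grip may slacken for a moment while it holds something.
It also fails if it takes over 210 s, if anything falls off the work surface, if the arm or the gripper's body presses on something with over 40 N, if the wrist force passes 120 N, or if a joint passes its speed limit or range.

### The arm

A 6-joint arm with a two-finger parallel gripper is mounted at the origin on a cart in front of the work surface, level with it; the furniture and walls round the work are solid. World frame = base frame: x ahead of the robot, y to its left, z up, the work surface at z = 0. Lengths are in m, angles in rad, forces in N, time in s.
With the tool pointing down it reaches from about 0.35 to 0.875 m from the base axis. Payload 4.2 kg.
Tool frame: the origin (TCP) lies midway between the tips of the shut fingers; the grasp point (between the pads) lies bot.hold_point_z behind it (bot.hold_point_z is the distance from the TCP to the grasp point, in m); z points along the fingers, y is the line along which they close (so a half turn about z gives the same grasp; the last joint's range is limited). The gripper opens to 87 mm and grips with 3 to 60 N. Pads are 19 mm wide; open, the fingers measure 117 mm over their backs; the gripper's body (75 mm by 190 mm) begins 51 mm behind the grasp point.
Start: joints at [1.56, 0.385, 0.008, 0, -1.194, -0.259], TCP at [0.167, 0.602, 0.223] pointing down, gripper open.
Joint ranges: [-3.14, 3.14], [-1.21, 2.06], [-1.07, 1.41], [-3.16, 2.05], [-2.99, -0.16], [-3.1, 3.1]. Speed limits (rad/s): [2.79, 2.79, 3.14, 3.14, 3.14, 3.14].

### API

Orientations are given as a unit quaternion [w, x, y, z].
In Python, from plant import telemetry, snapshot, job, bot gives the robot as it stands.
- The arm moves only by the shell command python3 -m pendant 'ROWS' [OPENING] [FORCE]. ROWS is JSON, a list that holds one entry, the list of rows, each a list of 4 numbers: the shift along the tool's x, y, z scaled (see below), then the turn about the tool's z scaled (see below). A call has 1 to 12 rows; each row shifts and turns the commanded pose from where the row before left it, along the tool's axes as they then stand; what a row does not reach is not made up. The controller multiplies each number of a shift by 0.05 m and each number of a turn by 8 degrees. A row lasts 1/8 s, in which the tool goes at most 62.5 mm and 10.7 degrees, less where a joint would pass 70% of its speed; a pose out of reach is approached as far as the arm can. A call with a number of a shift or a turn outside -1 to 1 is refused whole. A call with a gripper value outside its range is refused whole. OPENING is the closure, from 0 (fully open) to 1 (shut), set as the call begins (- or left out, the last holds). The fingers move at their own pace and stop on an object; FORCE is the grip in N (left out, the last holds). Time passes only in rows, so rows that do not move let the fingers close. It gives the time, the measured TCP pose, the force, the opening and the grip force at its end, in the units of the state.
- telemetry.get_obs(): the state, without advancing time (a new reading comes with each control period).
- snapshot(name): name is "scene" or "side" or "wrist"; returns a dict with "pixels" (400x640x3 uint8, red, green, blue), "depth" (400x640 float32, m along the optical axis (not along the pixel's ray), 0 where there is no reading), "K" (3x3 intrinsics, pixels), "camera_from_world" (4x4, takes a point from world to camera coordinates); the wrist camera has in their place "mount" (4x4, takes a point from camera to tool coordinates, whose origin is the TCP and whose axes are the flange's). Camera axes: x right, y up, looking along -z (the intrinsics and any distortion apply to the point x, -y, -z); pixel columns grow to the right and rows downward; lengths in m; the calibration is good to about 2 mm. A picture is of the moment at which its call begins: read the wrist's pose just before it.
- job.close_job(): hands the job in; it is judged then, once.
The state is a dict: "t": time; "joint_pos": joint angles; "qd": joint speeds; "tau": joint torques, N m; "eef_pos": TCP position; "orientation": TCP orientation; "ft_force": force on the tool from outside, world axes, zero at the start; "ft_torque": the same for the moment, N m; "gripper_width": finger opening in m; "gripper_force": force on a finger pad.
Only numpy, scipy, OpenCV 4.12 (cv2) and the standard library are available. Lean on these libraries where they do the work, as an engineer would, in place of code of your own. Each camera call takes 0.05 s, during which the arm holds its last target. There are 200 camera calls.

## Working session

There is one attempt and no reset: what is moved stays moved. The work goes in short steps, Python scripts to look and compute and a shell command to move; the robot and the scene stay as the last step left them, time stands still between calls to the robot, and variables do not carry over. Pictures are saved under pics/ and viewed, at most 16 in all, crops included, and the job is handed in when it is done.

```bash
ls; mkdir -p pics; cat > h.py <<'E'
import numpy as np,cv2
from plant import telemetry,snapshot,job,bot
from scipy.spatial.transform import Rotation as R
def tool():
    o=telemetry.get_obs();q=o["orientation"];T=np.eye(4)
    T[:3,:3]=R.from_quat([q[1],q[2],q[3],q[0]]).as_matrix();T[:3,3]=o["eef_pos"];return T,o
def shot(name):
    T,o=tool();s=snapshot(name)
    W=np.linalg.inv(s["camera_from_world"]) if name!="wrist" else T@s["mount"]
    return s,W
def pt(s,W,u,v,z=None):
    K=s["K"];d=np.array([(u-K[0,2])/K[0,0],-(v-K[1,2])/K[1,1],-1.0])
    if z is None:
        return (W@np.r_[d*s["depth"][int(v),int(u)],1])[:3]
    r=W[:3,:3]@d;return W[:3,3]+r*(z-W[2,3])/r[2]
def cloud(s,W):
    v,u=np.mgrid[:400,:640];K=s["K"];D=s["depth"]
    P=np.stack([(u-K[0,2])/K[0,0]*D,-(v-K[1,2])/K[1,1]*D,-D],-1)
    return P@W[:3,:3].T+W[:3,3]
def save(n,s):cv2.imwrite("pics/%s.png"%n,s["pixels"][...,::-1])
E
python3 - <<'E'
from h import *
T,o=tool();print(o,bot.hold_point_z,T)
for n in ["scene","side","wrist"]:
    s,W=shot(n);save(n+"0",s);print(n,W.round(3),s["K"],[k for k in s])
E
```

```text
pics
{'t': 0.0, 'joint_pos': array([ 1.55957894e+00,  3.85549430e-01,  6.66351864e-03, -5.31856887e-04,
       -1.19401272e+00, -2.58563669e-01]), 'qd': array([ 1.52301783e-04, -3.89400358e-04, -7.09471704e-04,  6.25376542e-07,
       -1.61706155e-03, -5.42190049e-04]), 'tau': array([ 2.43792210e-04, -3.90663815e+01,  1.87396485e+01,  4.21983629e+00,
        1.08736404e-02, -1.92959023e-04]), 'eef_pos': array([0.16640961, 0.6018213 , 0.22147379]), 'orientation': array([ 1.07361507e-03,  9.90902284e-01, -1.34578967e-01, -1.15615244e-04]), 'ft_force': array([ 0.49651641, -0.02884724,  0.28000079]), 'ft_torque': array([0.00982517, 0.01939949, 0.02915735]), 'gripper_force': 0.0, 'gripper_width': 0.08723650351530961} 0.0187 [[ 9.63776977e-01 -2.66708963e-01 -5.18098832e-04  1.66409607e-01]
 [-2.66709459e-01 -9.63774698e-01 -2.09657649e-03  6.01821305e-01]
 [ 5.98451943e-05  2.15881401e-03 -9.99997668e-01  2.21473787e-01]
 [ 0.00000000e+00  0.00000000e+00  0.00000000e+00  1.00000000e+00]]
scene [[-0.914  0.283 -0.29   0.111]
 [-0.405 -0.664  0.628  0.837]
 [-0.015  0.692  0.722  1.282]
 [ 0.     0.     0.     1.   ]] [[418.95240922   0.         318.04047807]
 [  0.         418.95240922 198.34491533]
 [  0.           0.           1.        ]] ['pixels', 'depth', 'K', 'camera_from_world']
side [[ 0.599  0.447 -0.664 -0.264]
 [-0.8    0.341 -0.493 -0.631]
 [ 0.006  0.827  0.562  0.938]
 [ 0.     0.     0.     1.   ]] [[430.44302958   0.         322.29053213]
 [  0.         430.44302958 197.0250745 ]
 [  0.           0.           1.        ]] ['pixels', 'depth', 'K', 'camera_from_world']
wrist [[-0.267  0.934  0.238  0.232]
 [-0.964 -0.259 -0.064  0.584]
 [ 0.002 -0.247  0.969  0.383]
 [ 0.     0.     0.     1.   ]] [[338.96221973   0.         321.84902302]
 [  0.         338.96221973 205.58276725]
 [  0.           0.           1.        ]] ['pixels', 'depth', 'K', 'mount']
```

View pics/scene0.png

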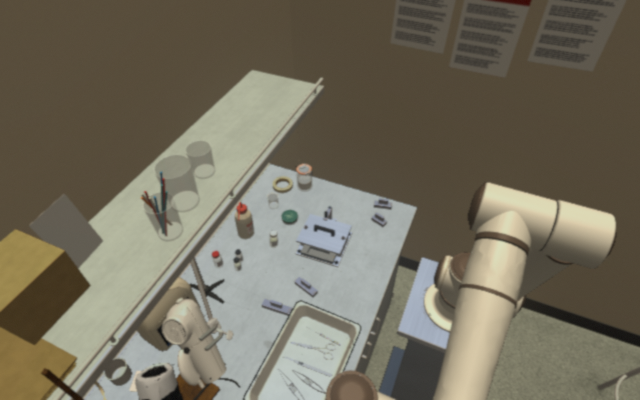

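View pics/side0.png

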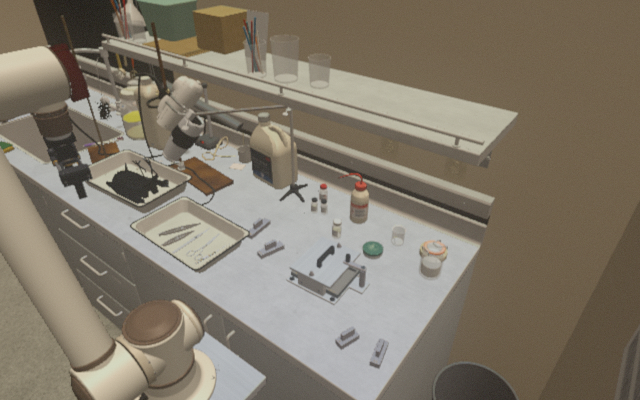

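The scene view shows the seated cover with its black handle at (325,230) and the latch peg at (330,212). Four bars lie at (383,204), (379,219), (306,287) and (277,307). In the side view the bars are at (347,337), (380,352), (271,249) and (260,227), and the cover is at (327,262).

```bash
python3 - <<'E'
from h import *
from scipy import ndimage as nd
for n,L in [("scene",[(324,229),(329,211),(383,203),(379,218),(306,287),(277,306),(290,215),(274,238),(304,174),(273,200)]),("side",[(325,257),(362,276),(347,336),(379,352),(270,249),(259,227),(372,248),(337,228),(430,265),(398,236)])]:
    s,W=shot(n);P=cloud(s,W)
    for u,v in L: print(n,u,v,P[v,u].round(3))
    # objects above worktop
    z=P[...,2];m=(z>0.008)&(z<0.13)&(s["depth"]>0)&(P[...,0]>0.3)&(P[...,0]<0.9)&(abs(P[...,1])<.5)
    l,k=nd.label(m)
    for i in range(1,k+1):
        q=P[l==i]
        if len(q)>40: 
            (c,wh,a)=cv2.minAreaRect((q[:,:2]*1000).astype(np.float32)); print(len(q),np.round(c),np.round(wh),round(a),q[:,2].max().round(3))
    c=s["pixels"][160:330,230:430] if n=="scene" else s["pixels"][200:380,220:460]
    cv2.imwrite("pics/%sc.png"%n,cv2.resize(c,None,fx=3,fy=3,interpolation=cv2.INTER_CUBIC)[...,::-1])
E
```

```text
scene 324 229 [ 0.505 -0.062  0.095]
scene 329 211 [ 0.529 -0.165  0.079]
scene 383 203 [ 0.362 -0.342  0.02 ]
scene 379 218 [ 0.35  -0.251  0.028]
scene 306 287 [0.485 0.143 0.018]
scene 277 306 [0.541 0.252 0.027]
scene 290 215 [ 0.684 -0.131  0.022]
scene 274 238 [0.671 0.023 0.059]
scene 304 174 [ 0.693 -0.289  0.108]
scene 273 200 [ 0.766 -0.147  0.06 ]
398 [ 705. -315.] [66. 73.] 27 0.121
175 [ 798. -287.] [88. 88.] 79 0.026
151 [ 778. -167.] [49. 47.] 78 0.062
135 [ 362. -342.] [75. 40.] 17 0.049
1973 [508. -87.] [172. 216.] 4 0.111
410 [799.  15.] [65. 48.] 46 0.13
195 [ 686. -125.] [66. 72.] 90 0.031
117 [ 349. -253.] [29. 61.] 74 0.048
133 [674.  13.] [40. 32.] 71 0.08
150 [755. 146.] [23. 63.] 22 0.063
136 [821. 179.] [30. 29.] 78 0.078
243 [770. 282.] [63. 97.] 33 0.128
202 [488. 140.] [28. 88.] 73 0.051
54 [772. 368.] [ 7. 33.] 17 0.13
1905 [415. 313.] [286. 298.] 25 0.057
side 325 257 [ 0.492 -0.081  0.091]
side 362 276 [ 0.527 -0.188  0.051]
side 347 336 [ 0.344 -0.261  0.027]
side 379 352 [ 0.344 -0.354  0.039]
side 270 249 [0.483 0.133 0.015]
side 259 227 [0.544 0.239 0.017]
side 372 248 [ 0.679 -0.132  0.023]
side 337 228 [ 0.664 -0.003  0.053]
side 430 265 [ 0.671 -0.331  0.067]
side 398 236 [ 0.76  -0.179  0.043]
1331 [774. 359.] [167. 230.] 31 0.13
220 [793. 148.] [111.  30.] 40 0.074
549 [794.  -3.] [47. 64.] 24 0.129
92 [743. 154.] [29. 23.] 45 0.061
1206 [411. 313.] [281. 294.] 25 0.053
162 [673.   5.] [29. 32.] 8 0.078
230 [ 778. -171.] [50. 43.] 13 0.059
2917 [508. -94.] [177. 209.] 1 0.107
238 [487. 132.] [31. 93.] 75 0.044
890 [ 746. -304.] [164.  88.] 13 0.119
270 [ 681. -132.] [64. 66.] 56 0.027
274 [ 348. -260.] [27. 59.] 71 0.044
297 [ 360. -347.] [76. 27.] 13 0.045
```

View pics/sidec.png

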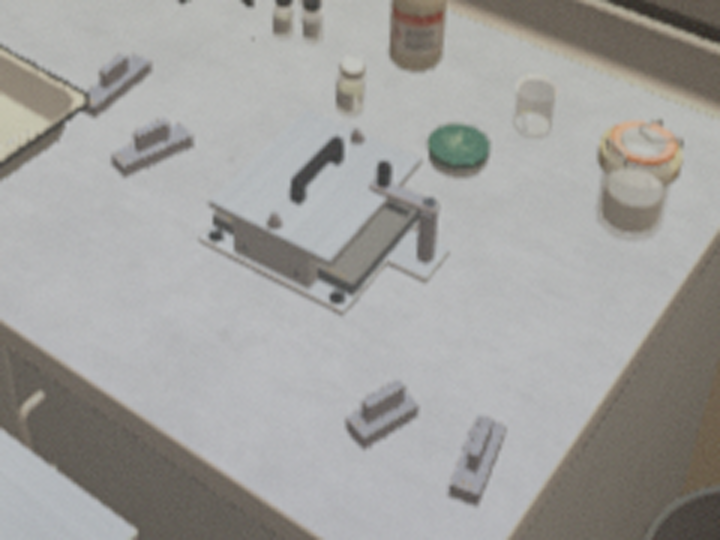

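Four bars are present: the 60 and 74 sit front right, and the 88 and 102 are on the left. I'm moving over the case for a closer wrist view.

```bash
python3 -m pendant '[[[0,0,-0.5,-0.97],[0,0,-0.5,-0.97],[0.5,0.93,-0.1,0],[0.5,0.93,-0.1,0],[0.5,0.93,-0.1,0],[0.5,0.93,-0.1,0],[0.5,0.93,-0.1,0],[0.5,0.93,-0.1,0],[0.5,0.93,-0.1,0],[0.5,0.93,-0.1,0],[0.5,0.93,-0.1,0],[0.5,0.93,-0.1,0]]]' 0 && python3 -m pendant '[[[0.5,0.93,0,0],[0.5,0.93,0,0],[0.5,0.93,0,0],[0.5,0.93,0,0],[0.5,0.93,0,0],[0,0,0,0],[0,0,0,0]]]'
python3 - <<'E'
from h import *
T,o=tool();print(T.round(3))
s,W=shot("wrist");save("w1",s);P=cloud(s,W);np.save("w1P.npy",P);np.savez("w1.npz",pix=s["pixels"],K=s["K"],W=W)
E
```

```text
t: 1.75
eef_pos: [0.4174, 0.136, 0.323]
orientation: [-0.0, 1.0, 0.001, 0.0]
ft_force: [0.9, 0.2, 0.5]
gripper_width: 0.0872
gripper_force: 0.0
t: 2.62
eef_pos: [0.542, -0.0948, 0.3222]
orientation: [-0.0, 1.0, 0.0, -0.0]
ft_force: [-0.1, -0.1, -0.6]
gripper_width: 0.0873
gripper_force: 0.0
[[ 1.     0.    -0.001  0.542]
 [ 0.    -1.     0.    -0.095]
 [-0.001 -0.    -1.     0.322]
 [ 0.     0.     0.     1.   ]]
```

View pics/w1.png

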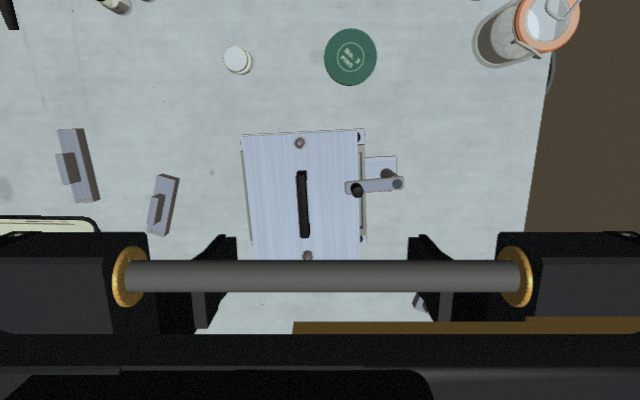

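The wrist view shows the dowel pin tips at (299,142) and (308,256), the black handle from (301,172) to (305,236), the peg top at (357,190) and the pivot cap at (398,183). The tin is at (350,57) and the vial at (238,60).

```bash
python3 - <<'E'
from h import *
d=np.load("w1.npz");s={"pixels":d["pix"],"K":d["K"]};W=d["W"];P=np.load("w1P.npy")
g=d["pix"].max(-1)
m=((g<45)).astype(np.uint8);m[232:]=0  # dark
n,l,st,c=cv2.connectedComponentsWithStats(m)
for i in range(1,n):
    if st[i,4]>60: print("dark",st[i],c[i].round(1), P[int(c[i][1]),int(c[i][0])].round(3))
for u,v,z in [(299.5,142.5,.08),(308,256,.08),(301,172,.094),(305,237,.094),(357.5,190,.106),(398,183,.08)]:
    print(u,v,pt(s,W,u,v,z).round(4),P[int(v),int(u)].round(4))
# handle points by height
z=P[...,2];R0=(P[...,0]>.42)&(P[...,0]<.6)
h=(z>.084)&(z<.1)&R0&(abs(P[...,1]+.075)<.03)
q=P[h];print("handle",len(q),np.median(q[:,2]),cv2.minAreaRect((q[:,:2]*1000).astype(np.float32)))
c=(z>.061)&(z<.071)&R0;q=P[c];print("cover",np.median(q[:,2]),cv2.minAreaRect((q[:,:2]*1000).astype(np.float32)))
pg=(z>.1)&(z<.113)&R0;q=P[pg];print("peg",len(q),q.mean(0) if len(q) else 0)
E
```

```text
dark [  0   0  19  30 358] [ 8.8 14. ] [0.738 0.297 0.015]
dark [297 171  13  61 542] [302.4 201.3] [ 0.516 -0.071  0.093]
dark [351 183  12  14 101] [356.3 189.9] [ 0.533 -0.134  0.105]
dark [  0 216 100  16 300] [ 52.2 218.9] [0.482 0.266 0.049]
299.5 142.5 [ 0.5834 -0.0688  0.08  ] [ 0.5839 -0.0681  0.079 ]
308 256 [ 0.4404 -0.0773  0.08  ] [ 0.4383 -0.0771  0.0751]
301 172 [ 0.5507 -0.0708  0.094 ] [ 0.5487 -0.07    0.0808]
305 237 [ 0.4711 -0.0745  0.094 ] [ 0.4706 -0.0744  0.0926]
357.5 190 [ 0.5319 -0.1355  0.106 ] [ 0.5318 -0.135   0.1057]
398 183 [ 0.5351 -0.1871  0.08  ] [ 0.5358 -0.1863  0.0837]
handle 660 0.09320564180733748 ((509.68536376953125, -71.1287612915039), (78.77030944824219, 12.16382122039795), 2.7691266536712646)
cover 0.06557051506924702 ((511.43878173828125, -95.2184066772461), (167.5876922607422, 189.18463134765625), 2.769145965576172)
peg 118 [ 0.53028763 -0.13487941  0.10516456]
```

```bash
python3 -m pendant '[[[0,0,0,-0.36],[-0.23,0.8,0,0],[0,0,0.8,0],[0,0,0.8,0],[0,0,0.8,0],[0,0,0.8,0],[0,0,0.6,0],[0,0,0.4,0],[0,0,0.4,0],[0,0,0.1,0],[0,0,0,0],[0,0,0,0]]]' 0.54 20
python3 -m pendant '[[[0,0,0,0],[0,0,0,0],[0,0,0,0],[0,0,0,0]]]' 1 20
python3 - <<'E'
from h import *
T,o=tool();print(T.round(4))
# arc targets in tool coords for latch angle
a=np.linspace(0,1.95,14);t=R.from_euler('z',0.05).as_matrix()
p=np.c_[-50*np.sin(a),50*np.cos(a)];d=np.diff(p,axis=0);print(np.c_[d[:,0]/50,-d[:,1]/50].round(2).tolist())
E
```

```text
t: 4.18
eef_pos: [0.5336, -0.1349, 0.0887]
orientation: [0.0, 1.0, 0.026, 0.001]
ft_force: [0.8, 0.2, -0.4]
gripper_width: 0.0397
gripper_force: 0.0
t: 4.68
eef_pos: [0.5329, -0.1353, 0.0876]
orientation: [-0.0, 1.0, 0.026, 0.0]
ft_force: [-1.0, 0.4, 1.2]
gripper_width: 0.0133
gripper_force: 20.0
[[ 9.987e-01  5.120e-02  1.000e-04  5.329e-01]
 [ 5.120e-02 -9.987e-01  1.000e-04 -1.353e-01]
 [ 1.000e-04 -1.000e-04 -1.000e+00  8.760e-02]
 [ 0.000e+00  0.000e+00  0.000e+00  1.000e+00]]
[[-0.15, 0.01], [-0.15, 0.03], [-0.14, 0.05], [-0.13, 0.08], [-0.12, 0.09], [-0.1, 0.11], [-0.08, 0.12], [-0.06, 0.14], [-0.04, 0.14], [-0.02, 0.15], [0.0, 0.15], [0.02, 0.15], [0.04, 0.14]]
```

```bash
python3 -m pendant '[[[-0.15,0.01,0,0],[-0.15,0.03,0,0],[-0.14,0.05,0,0],[-0.13,0.08,0,0],[-0.12,0.09,0,0],[-0.10,0.11,0,0],[-0.08,0.12,0,0]]]'
python3 -m pendant '[[[-0.06,0.14,0,0],[-0.04,0.14,0,0],[-0.02,0.15,0,0],[0,0.15,0,0],[0.02,0.15,0,0],[0.04,0.14,0,0],[0,0,0,0],[0,0,0,0]]]'
```

```text
t: 5.55
eef_pos: [0.4877, -0.1614, 0.0875]
orientation: [-0.001, 1.0, 0.025, -0.003]
ft_force: [-2.3, 7.2, 5.0]
gripper_width: 0.0129
gripper_force: 20.0
t: 6.55
eef_pos: [0.4878, -0.206, 0.087]
orientation: [-0.0, 1.0, 0.025, -0.002]
ft_force: [-5.8, 0.0, 2.3]
gripper_width: 0.0134
gripper_force: 20.0
```

```bash
python3 -m pendant '[[[0.02,0.06,0,0],[0,0,0,0]]]'
python3 -m pendant '[[[0,0,0,0],[0,0,0,0],[0,0,-0.4,0],[0,0,-0.7,0],[0.19,-0.9,0,0],[0.19,-0.9,0,0],[0.19,-0.9,0,0],[0,0,0.5,0],[0,0,0.5,0],[0,0,0,0],[0,0,0,0]]]' 0.54
python3 - <<'E'
from h import *
T,o=tool();print(T[:3,3].round(4),o["ft_force"].round(1));s,W=shot("side");save("s1",s)
c=s["pixels"][200:330,240:420];cv2.imwrite("pics/s1c.png",cv2.resize(c,None,fx=3,fy=3)[...,::-1])
E
```

```text
t: 6.8
eef_pos: [0.4893, -0.2084, 0.0871]
orientation: [-0.0, 1.0, 0.025, -0.002]
ft_force: [-4.4, 2.6, 2.2]
gripper_width: 0.0135
gripper_force: 20.0
t: 8.18
eef_pos: [0.5138, -0.0723, 0.0935]
orientation: [0.0, 1.0, 0.026, 0.001]
ft_force: [0.3, -0.2, 0.6]
gripper_width: 0.0401
gripper_force: 0.0
[ 0.5138 -0.0723  0.0935] [ 0.3 -0.2  0.6]
```

View pics/s1c.png

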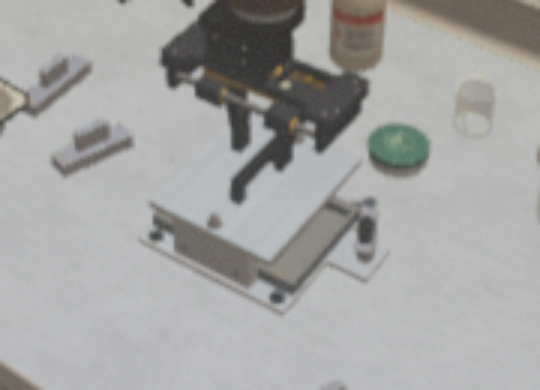

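```bash
python3 -m pendant '[[[-0.07,0,0.22,0],[0,0,0.22,0],[0,0,0,0]]]'; python3 -m pendant '[[[0,0,0,0],[0,0,0,0],[0,0,0,0],[0,0,0,0],[0,0,0,0]]]' 1 45
python3 - <<'E'
from h import *
T,o=tool();print(T.round(4),o["gripper_width"])
E
```

```text
t: 8.6
eef_pos: [0.5082, -0.0726, 0.0694]
orientation: [0.0, 1.0, 0.026, -0.001]
ft_force: [-0.5, -0.2, 0.5]
gripper_width: 0.0396
gripper_force: 0.0
t: 9.22
eef_pos: [0.5093, -0.0722, 0.0708]
orientation: [-0.0, 1.0, 0.026, 0.0]
ft_force: [-0.7, 0.7, 0.7]
gripper_width: 0.0116
gripper_force: 45.0
[[ 9.987e-01  5.140e-02  5.000e-04  5.093e-01]
 [ 5.140e-02 -9.987e-01  2.000e-04 -7.220e-02]
 [ 5.000e-04 -1.000e-04 -1.000e+00  7.080e-02]
 [ 0.000e+00  0.000e+00  0.000e+00  1.000e+00]] 0.011569276060041572
```

```bash
python3 -m pendant '[[[0,0,-0.2,0],[0,0,-0.3,0],[0,0,-0.5,0],[0,0,-0.5,0],[0,0,-0.5,0],[0,0,0,0]]]'; python3 -m pendant '[[[0.07,0.3,0,0],[0.08,0.6,0,0],[0.08,0.7,0,0],[0.08,0.7,0,0],[0.08,0.7,0,0],[0.08,0.7,0,0],[0.07,0.6,0,0],[0.04,0.3,0,0],[0,0,0,0],[0,0,0,0]]]'; python3 - <<'E'
from h import *
T,o=tool();print(T.round(4),o["gripper_width"])
s,W=shot("side");save("s2",s)
cv2.imwrite("pics/s2c.png",cv2.resize(s["pixels"][180:380,240:480],None,fx=3,fy=3)[...,::-1])
E
```

```text
t: 9.98
eef_pos: [0.5103, -0.0723, 0.173]
orientation: [-0.0, 1.0, 0.026, 0.003]
ft_force: [-0.0, 0.3, -4.6]
gripper_width: 0.0113
gripper_force: 45.0
t: 11.22
eef_pos: [0.5494, -0.2999, 0.1699]
orientation: [-0.0, 1.0, 0.026, -0.001]
ft_force: [0.5, -0.1, -5.0]
gripper_width: 0.0117
gripper_force: 45.0
[[ 9.987e-01  5.170e-02 -1.400e-03  5.494e-01]
 [ 5.170e-02 -9.987e-01  8.000e-04 -2.999e-01]
 [-1.300e-03 -9.000e-04 -1.000e+00  1.699e-01]
 [ 0.000e+00  0.000e+00  0.000e+00  1.000e+00]] 0.011651661409208206
```

View pics/s2c.png

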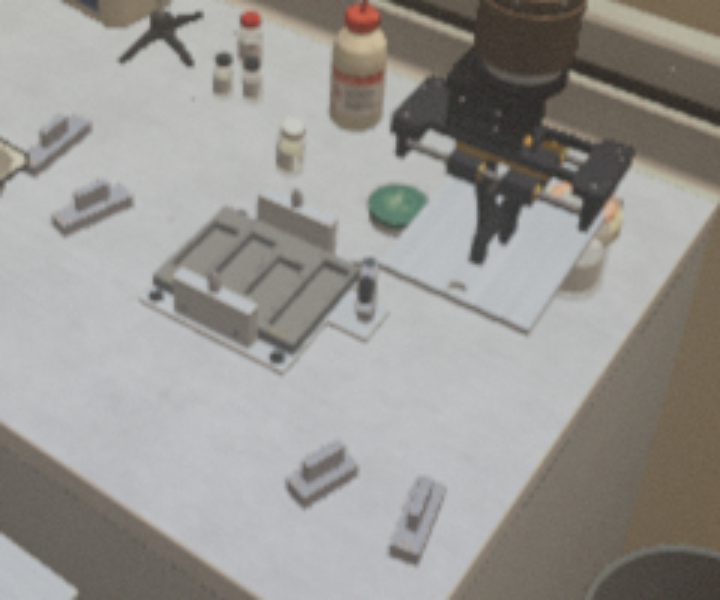

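The side view shows the cover held level over the free worktop, the case open with four slots, and the latch swung aside. I'll lower the cover.

```bash
python3 -m pendant '[[[0,0,0.5,0],[0,0,0.6,0],[0,0,0.6,0],[0,0,0.5,0],[0,0,0.4,0],[0,0,0.2,0],[0,0,0.12,0],[0,0,0.1,0],[0,0,0.08,0],[0,0,0,0],[0,0,0,0]]]'
```

```text
t: 12.65
eef_pos: [0.5501, -0.3007, 0.0159]
orientation: [0.0, 1.0, 0.026, 0.0]
ft_force: [-1.3, -0.2, -3.6]
gripper_width: 0.0115
gripper_force: 45.0
```

```bash
python3 -m pendant '[[[0,0,0.04,0],[0,0,0.03,0],[0,0,0,0]]]'; python3 -m pendant '[[[0,0,0,0],[0,0,0,0],[0,0,-0.2,0],[0,0,-0.5,0],[0,0,-1,0],[0,0,-1,0],[0,0,-1,0],[0,-0.8,-0.7,0],[0,-1,0,0],[0,-1,0,0],[0,-1,0,0],[0,-0.7,0,0]]]' 0.54;  python3 -m pendant '[[[0,0,0,0],[0,0,0,0]]]'; python3 - <<'E'
from h import *
T,o=tool();print(T.round(4))
s,W=shot("wrist");save("w2",s);P=cloud(s,W);np.save("w2P.npy",P);np.savez("w2.npz",pix=s["pixels"],K=s["K"],W=W)
E
```

```text
t: 13.02
eef_pos: [0.55, -0.3007, 0.0128]
orientation: [0.0, 1.0, 0.026, 0.0]
ft_force: [-1.8, 2.0, 2.4]
gripper_width: 0.0115
gripper_force: 45.0
t: 14.52
eef_pos: [0.5382, -0.074, 0.2331]
orientation: [-0.0, 1.0, 0.026, 0.001]
ft_force: [0.8, 0.4, -0.2]
gripper_width: 0.0399
gripper_force: 0.0
t: 14.78
eef_pos: [0.5385, -0.0761, 0.2327]
orientation: [0.0, 1.0, 0.026, 0.0]
ft_force: [-0.2, -0.6, -0.1]
gripper_width: 0.0396
gripper_force: 0.0
[[ 9.987e-01  5.160e-02  1.000e-03  5.385e-01]
 [ 5.160e-02 -9.987e-01 -1.000e-04 -7.610e-02]
 [ 1.000e-03  2.000e-04 -1.000e+00  2.327e-01]
 [ 0.000e+00  0.000e+00  0.000e+00  1.000e+00]]
```

View pics/w2.png

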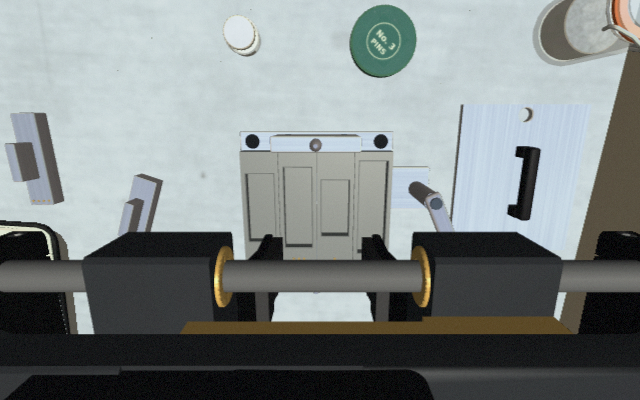

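The wrist view shows the cover flat at (525,185). Pocket back edges at v=172, 166, 178 and 161, left to right, suggest the order 74, 88, 60, 102. I'll check that against depth and measure the left-hand bars.

```bash
cat >> h.py <<'E'
def tabs(P,m0):
    from scipy import ndimage as nd
    z=P[...,2];out=[]
    l,k=nd.label(m0&(z>.011)&(z<.048))
    for i in range(1,k+1):
        q=P[l==i]
        if len(q)<80: continue
        t=q[q[:,2]>.038]
        b=cv2.minAreaRect((q[:,:2]*1000).astype(np.float32))
        if len(t)<15: continue
        tb=cv2.minAreaRect((t[:,:2]*1000).astype(np.float32))
        f=lambda r:(np.round(r[0],1),np.round(r[1],1),round(((r[2] if r[1][0]>r[1][1] else r[2]+90)+90)%180-90,1))
        out.append(("body",f(b),"tab",f(tb),len(t)))
    return out
E
python3 - <<'E'
from h import *
from scipy import ndimage as nd
c0=np.array([.511,-.0722]);th=.0515
P=np.load("w2P.npy");d=np.load("w2.npz")
Q=P.copy();x=P[...,0]-c0[0];y=P[...,1]-c0[1];Q[...,0]=x*np.cos(th)+y*np.sin(th);Q[...,1]=-x*np.sin(th)+y*np.cos(th)
m=(Q[...,2]<.018)&(Q[...,2]>.008)&(abs(Q[...,0])<.062)&(abs(Q[...,1])<.082)
l,k=nd.label(m)
for i in range(1,k+1):
    q=Q[l==i]*1000
    if len(q)>150:print(len(q),"x",np.percentile(q[:,0],[1,99]).round(1),"y",np.percentile(q[:,1],[2,98]).round(1),np.median(q[:,2]).round(1))
top=(abs(Q[...,2]-.024)<.003)&(abs(Q[...,0])<.06)&(abs(Q[...,1])<.1);q=Q[top]*1000
print("top y",np.percentile(q[:,1],[.3,99.7]),"z",np.median(q[:,2]))
pin=(Q[...,2]>.072)&(abs(Q[...,0]-.074)<.02)&(abs(Q[...,1])<.03);print("pin",Q[pin].mean(0),pin.sum())
s={"K":d["K"]}
for n in (1,2):
    P=np.load(f"w{n}P.npy")
    for t in tabs(P,(P[...,1]>.05)&(P[...,0]>.35)&(P[...,0]<.62)):print(n,t)
E
```

```text
2071 x [-51.   49.8] y [-77.4 -47.9] 11.7
2082 x [-48.7  41.8] y [ 7.8 37.7] 11.6
1674 x [-41.4  35.1] y [51.  79.8] 11.6
1472 x [-34.8  28.1] y [-35.2  -4.6] 11.7
top y [-82.39161922  84.77475823] z 23.539463848214037
pin [0.05830826 0.00217934 0.32660188] 16303
1 ('body', (array([546.6, 245.9]), array([101.7,  27.8]), 3.3), 'tab', (array([546.8, 246.3]), array([38.9, 12.3]), 3.5), 272)
1 ('body', (array([489.6, 135.5]), array([26.6, 88.7]), -16.8), 'tab', (array([490. , 135.5]), array([10.6, 39.9]), -17.6), 225)
1 ('body', (array([471.9, 280.3]), array([ 16.8, 120.5]), -89.8), 'tab', (array([477.2, 280. ]), array([120.4,  14.7]), 85.1), 279)
2 ('body', (array([546.3, 245.9]), array([101.7,  28.8]), 4.7), 'tab', (array([546.7, 245.8]), array([39.9, 12.9]), 3.6), 449)
2 ('body', (array([501.3, 132. ]), array([26.7, 64.4]), -17.1), 'tab', (array([489.9, 135.1]), array([10.8, 40.1]), -16.9), 336)
2 ('body', (array([456. , 220.7]), array([51.5, 30.6]), 14.7), 'tab', (array([463.2, 211. ]), array([42.2,  8. ]), 12.2), 81)
2 ('body', (array([376.7, 219.7]), array([21.4, 52.4]), -1.4), 'tab', (array([381. , 210.2]), array([ 2.5, 43.3]), -0.8), 72)
```

Confirmed by depth (pocket centres and lengths fit): the slots, from +y to −y, are 74, 88, 60, 102. Bar 88 goes first.

```bash
cat >> h.py <<'E'
def go(x,y,z,yawdeg):
    T,o=tool();a=np.arctan2(T[1,0],T[0,0]);p=T[:3,3];ps=np.radians(yawdeg)
    dx,dy=x-p[0],y-p[1]
    print("now",p.round(4),"yaw",np.degrees(a).round(2),"turn",((np.degrees(a)-yawdeg)/8).round(3),
     "after turn tool units",np.round([(dx*np.cos(ps)+dy*np.sin(ps))/.05,(dx*np.sin(ps)-dy*np.cos(ps))/.05,(p[2]-z)/.05],3),"w",o["gripper_width"].round(4),"f",o["ft_force"].round(1))
E
python3 -m pendant '[[[0,0,0,0.84],[0,0,0,0.84],[0,0,0,0.84],[-0.54,-0.93,0,0],[-0.54,-0.93,0,0],[-0.54,-0.93,0,0],[-0.54,-0.93,0,0],[0,0,0.9,0],[0,0,0.9,0],[0,0,0.9,0],[0,0,0,0],[0,0,0,0]]]' 0.54
python3 -c "from h import *;go(.4899,.1343,.021,-17.2)"
```

```text
t: 16.32
eef_pos: [0.4918, 0.1337, 0.0986]
orientation: [-0.001, 0.989, -0.15, 0.001]
ft_force: [0.1, 0.1, 0.0]
gripper_width: 0.0397
gripper_force: 0.0Traceback (most recent call last):
  File "<string>", line 1, in <module>
    from h import *;go(.4899,.1343,.021,-17.2)
                    ~~^^^^^^^^^^^^^^^^^^^^^^^^
  File "h.py", line 39, in go
    "after turn tool units",np.round([(dx*np.cos(ps)+dy*np.sin(ps))/.05,(dx*np.sin(ps)-dy*np.cos(ps))/.05,(p[2]-z)/.05],3),"w",o["gripper_width"].round(4),"f",o["ft_force"].round(1))
                                                                                                                               ^^^^^^^^^^^^^^^^^^^^^^^^
AttributeError: 'float' object has no attribute 'round'
```

```bash
sed -i 's/o\["gripper_width"\].round(4)/round(float(o["gripper_width"]),4)/' h.py
python3 -m pendant '[[[-0.02,0,0.5,0],[0,0,0.6,0],[0,0,0.3,0],[0,0,0.15,0],[0,0,0,0],[0,0,0,0]]]'
python3 -m pendant '[[[0,0,0,0],[0,0,0,0],[0,0,0,0],[0,0,0,0],[0,0,0,0]]]' 1 45
python3 -c "from h import *;go(.4899,.1343,.021,-17.2)"
python3 -m pendant '[[[0,0,-0.3,0],[0,0,-0.6,0],[0,0,-0.7,0],[0,0,-0.7,0],[0,0,0,0],[0,0,0,0]]]'
python3 -c "from h import *;go(.5074,-.0512,.034,2.95)
s,W=shot('side');P=cloud(s,W);[print(t) for t in tabs(P,(P[...,1]<.3)&(P[...,0]<.6)&(P[...,0]>.3))]"
```

```text
t: 17.08
eef_pos: [0.49, 0.1344, 0.0205]
orientation: [-0.001, 0.989, -0.15, 0.001]
ft_force: [0.3, 0.1, -0.2]
gripper_width: 0.0402
gripper_force: 0.0
t: 17.7
eef_pos: [0.4895, 0.1342, 0.0196]
orientation: [-0.0, 0.989, -0.15, 0.0]
ft_force: [0.1, 0.6, -0.8]
gripper_width: 0.0097
gripper_force: 45.0
now [0.4895 0.1342 0.0196] yaw -17.21 turn -0.001 after turn tool units [ 0.007 -0.004 -0.028] w 0.0097 f [ 0.1  0.6 -0.8]
t: 18.45
eef_pos: [0.4881, 0.1335, 0.1338]
orientation: [0.0, 0.989, -0.15, -0.001]
ft_force: [0.2, 1.1, -3.5]
gripper_width: 0.01
gripper_force: 45.0
now [0.4881 0.1335 0.1338] yaw -17.26 turn -2.526 after turn tool units [0.194 3.71  1.997] w 0.01 f [ 0.2  1.1 -3.5]
('body', (array([414.2, 232.1]), array([226.8,  84.4]), 21.8), 'tab', (array([403.5, 221.9]), array([195.6,  79.9]), 25.3), 160)
('body', (array([501.7, -73.1]), array([162. , 170.6]), -86.8), 'tab', (array([501.6, -74.5]), array([159.3,  87.8]), 3.5), 125)
('body', (array([ 347.3, -260.2]), array([26.3, 62.4]), -22.2), 'tab', (array([ 347.4, -260. ]), array([11.7, 38.1]), -19.8), 54)
('body', (array([ 360.2, -346.7]), array([75.1, 26.4]), 13.0), 'tab', (array([ 360.2, -346.6]), array([39.7, 10.3]), 10.9), 58)
('body', (array([ 539.9, -740.6]), array([  0.8, 112.8]), -0.0), 'tab', (array([ 535.7, -740.5]), array([  0.7, 104.5]), -0.2), 23)
```

```bash
python3 -m pendant '[[[0,0,0,-0.84],[0,0,0,-0.84],[0,0,0,-0.84],[0.04,0.6,0,0],[0.04,0.7,0,0],[0.04,0.7,0,0],[0.04,0.7,0,0],[0.02,0.6,0,0],[0.01,0.4,0,0],[0,0,0.5,0],[0,0,0.3,0],[0,0,0,0]]]'
python3 -m pendant '[[[0,0,0,0],[0,0,0,0]]]'
python3 -c "from h import *;go(.5074,-.0512,.032,2.95)"
```

```text
t: 20.0
eef_pos: [0.5067, -0.0504, 0.0925]
orientation: [0.0, 1.0, 0.026, -0.003]
ft_force: [-0.3, 0.4, -1.8]
gripper_width: 0.0096
gripper_force: 45.0
t: 20.25
eef_pos: [0.5089, -0.0499, 0.0952]
orientation: [-0.0, 1.0, 0.026, 0.001]
ft_force: [0.1, 1.2, -3.0]
gripper_width: 0.0097
gripper_force: 45.0
now [ 0.5089 -0.0499  0.0952] yaw 2.98 turn 0.003 after turn tool units [-0.03   0.024  1.265] w 0.0097 f [ 0.1  1.2 -3. ]
```

```bash
python3 -m pendant '[[[-0.01,0.02,0.3,0],[0,0,0.3,0],[0,0,0.2,0],[0,0,0.15,0],[0,0,0.12,0],[0,0,0.1,0],[0,0,0.05,0],[0,0,0,0],[0,0,0,0]]]'
python3 -c "from h import *;go(.5074,-.0512,.032,2.95)"
```

```text
t: 21.38
eef_pos: [0.508, -0.0512, 0.0338]
orientation: [-0.0, 1.0, 0.026, 0.0]
ft_force: [-0.7, -0.4, -1.5]
gripper_width: 0.0098
gripper_force: 45.0
now [ 0.508  -0.0512  0.0338] yaw 2.94 turn -0.001 after turn tool units [-0.012 -0.002  0.036] w 0.0098 f [-0.7 -0.4 -1.5]
```

```bash
python3 -m pendant '[[[0,0,0.04,0],[0,0,0,0]]]'; python3 -m pendant '[[[0,0,0,0],[0,0,0,0],[0,0,-0.3,0],[0,0,-0.7,0],[0,0,-1,-0.07],[0.1,-0.5,0,0],[0.21,-0.9,0,0],[0.2,-0.95,0,0],[0.2,-0.95,0,0],[0.2,-0.95,0,0],[0.2,-0.95,0,0],[0.1,-0.6,0,0]]]' 0.71;python3 -m pendant '[[[0,0,0.3,0],[0,0,0,0],[0,0,0,0]]]' 0.54
python3 - <<'E'
from h import *
go(.5467,.2449,.0205,3.5)
s,W=shot("scene");P=cloud(s,W)
for t in tabs(P,(P[...,1]<.3)&(P[...,0]<.6)&(P[...,0]>.3)):print(t)
s,W=shot("side");save("s3",s);cv2.imwrite("pics/s3c.png",cv2.resize(s["pixels"][190:320,200:400],None,fx=4,fy=4)[...,::-1])
E
```

```text
t: 21.62
eef_pos: [0.5079, -0.0512, 0.0316]
orientation: [0.0, 1.0, 0.026, 0.0]
ft_force: [-0.0, -1.2, -3.0]
gripper_width: 0.0098
gripper_force: 45.0
t: 23.12
eef_pos: [0.5509, 0.2443, 0.1329]
orientation: [-0.0, 1.0, 0.031, 0.001]
ft_force: [-0.4, 0.1, -0.1]
gripper_width: 0.0256
gripper_force: 0.0
t: 23.5
eef_pos: [0.5504, 0.2407, 0.1168]
orientation: [0.0, 1.0, 0.03, -0.0]
ft_force: [0.0, -0.7, 0.5]
gripper_width: 0.0389
gripper_force: 0.0
now [0.5504 0.2407 0.1168] yaw 3.44 turn -0.007 after turn tool units [-0.069 -0.088  1.927] w 0.0389 f [ 0.  -0.7  0.5]
('body', (array([ 493.5, -737.4]), array([209. ,  25.3]), 1.5), 'tab', (array([ 492.6, -736. ]), array([207.2,  23.3]), 1.2), 71)
('body', (array([397.6, 235.2]), array([186.,  73.]), 21.1), 'tab', (array([399.9, 232.1]), array([185.8,  68.7]), 23.3), 189)
```

View pics/s3c.png

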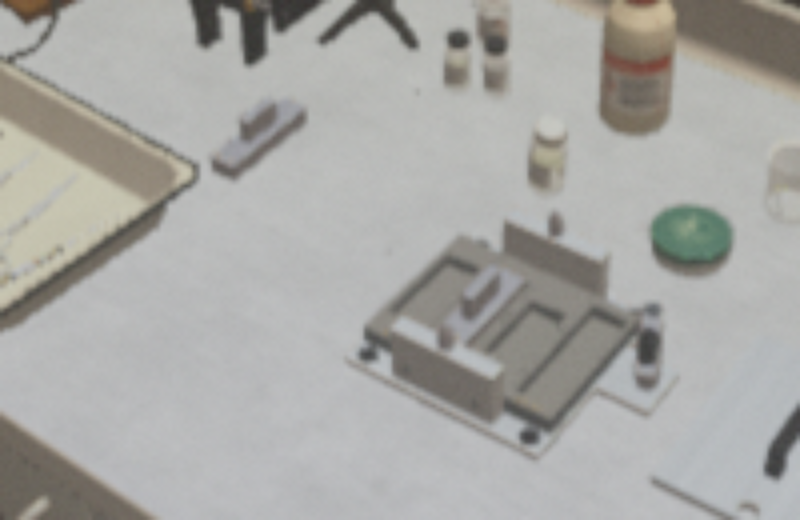

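Bar 88 is home, at (485,300) in the crop. Bar 102 has not moved, at (258,138). I'll grasp it.

```bash
python3 -m pendant '[[[-0.07,-0.08,0.7,0],[0,0,0.6,0],[0,0,0.4,0],[0,0,0.15,0],[0,0,0.05,0],[0,0,0,0],[0,0,0,0]]]'
python3 -c "from h import *;go(.5467,.2449,.0205,3.5)"
python3 -m pendant '[[[0,0,0,0],[0,0,0,0],[0,0,0,0],[0,0,0,0],[0,0,0,0]]]' 1 45
python3 -c "from h import *;go(.5467,.2449,.0205,3.5)"
```

```text
t: 24.48
eef_pos: [0.5473, 0.246, 0.0225]
orientation: [-0.001, 1.0, 0.031, 0.001]
ft_force: [0.2, -0.4, 0.4]
gripper_width: 0.0401
gripper_force: 0.0
now [0.5473 0.246  0.0225] yaw 3.51 turn 0.001 after turn tool units [-0.013  0.022  0.04 ] w 0.0401 f [ 0.2 -0.4  0.4]
t: 25.1
eef_pos: [0.5465, 0.2452, 0.0215]
orientation: [0.0, 1.0, 0.03, -0.0]
ft_force: [-0.6, -1.6, 1.2]
gripper_width: 0.0079
gripper_force: 45.0
now [0.5465 0.2452 0.0215] yaw 3.49 turn -0.002 after turn tool units [0.004 0.006 0.021] w 0.0079 f [-0.6 -1.6  1.2]
```

```bash
python3 -m pendant '[[[0,0,-0.3,0],[0,0,-0.6,0],[0,0,-0.7,0],[0,0,-0.7,0],[0,0,0,0.07],[0,0,0,0]]]'
python3 -c "from h import *;go(.5117,-.1351,.034,2.95)"
```

```text
t: 25.85
eef_pos: [0.5457, 0.2454, 0.1356]
orientation: [0.0, 1.0, 0.025, -0.001]
ft_force: [0.4, -1.0, -3.2]
gripper_width: 0.0075
gripper_force: 45.0
now [0.5457 0.2454 0.1356] yaw 2.91 turn -0.005 after turn tool units [-1.071  7.564  2.032] w 0.0075 f [ 0.4 -1.  -3.2]
```

```bash
python3 - <<'E'
from h import *
s,W=shot("side");cv2.imwrite("pics/s4c.png",cv2.resize(s["pixels"][140:290,180:380],None,fx=4,fy=4)[...,::-1])
E
```

```text
(no output)
```

View pics/s4c.png

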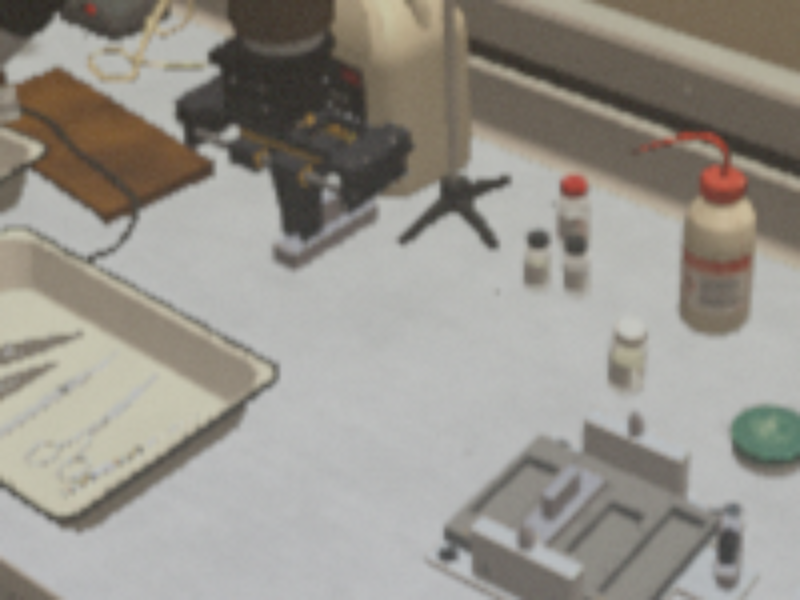

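Bar 102 is held at (330,225), clear of the table. At slot 102 the peg (106 mm) could meet the gripper body, so I'll stop about 5 mm above the pocket floor and let it drop from there.

```bash
python3 -m pendant '[[[-0.1,0.4,0,0],[-0.13,0.8,0,0],[-0.13,0.9,0,0],[-0.13,0.9,0,0],[-0.13,0.9,0,0],[-0.13,0.9,0,0],[-0.12,0.9,0,0],[-0.1,0.9,0,0],[-0.1,0.6,0,0],[0,0.36,0,0],[0,0,0.5,0],[0,0,0.3,0]]]'
python3 -m pendant '[[[0,0,0,0],[0,0,0,0]]]'
python3 -c "from h import *;go(.5117,-.1351,.039,2.95)"
```

```text
t: 27.4
eef_pos: [0.5116, -0.1347, 0.095]
orientation: [-0.0, 1.0, 0.025, -0.001]
ft_force: [-0.1, 0.2, -3.4]
gripper_width: 0.0074
gripper_force: 45.0
t: 27.65
eef_pos: [0.5134, -0.1343, 0.097]
orientation: [0.0, 1.0, 0.026, 0.0]
ft_force: [-0.8, -0.4, -2.2]
gripper_width: 0.0073
gripper_force: 45.0
now [ 0.5134 -0.1343  0.097 ] yaw 3.01 turn 0.007 after turn tool units [-0.035  0.015  1.161] w 0.0073 f [-0.8 -0.4 -2.2]
```

```bash
python3 -m pendant '[[[-0.02,0.01,0.3,0],[0,0,0.3,0],[0,0,0.2,0],[0,0,0.15,0],[0,0,0.1,0],[0,0,0.06,0],[0,0,0,0],[0,0,0,0]]]'
python3 - <<'E'
from h import *
go(.5117,-.1351,.039,2.95)
s,W=shot("side");cv2.imwrite("pics/s5c.png",cv2.resize(s["pixels"][200:320,260:420],None,fx=5,fy=5)[...,::-1])
E
```

```text
t: 28.65
eef_pos: [0.5107, -0.1354, 0.0419]
orientation: [0.0, 1.0, 0.026, -0.001]
ft_force: [-4.6, 0.4, 5.8]
gripper_width: 0.0072
gripper_force: 45.1
now [ 0.5107 -0.1354  0.0419] yaw 2.94 turn -0.001 after turn tool units [ 0.02  -0.004  0.057] w 0.0072 f [-4.6  0.4  5.8]
```

View pics/s5c.png

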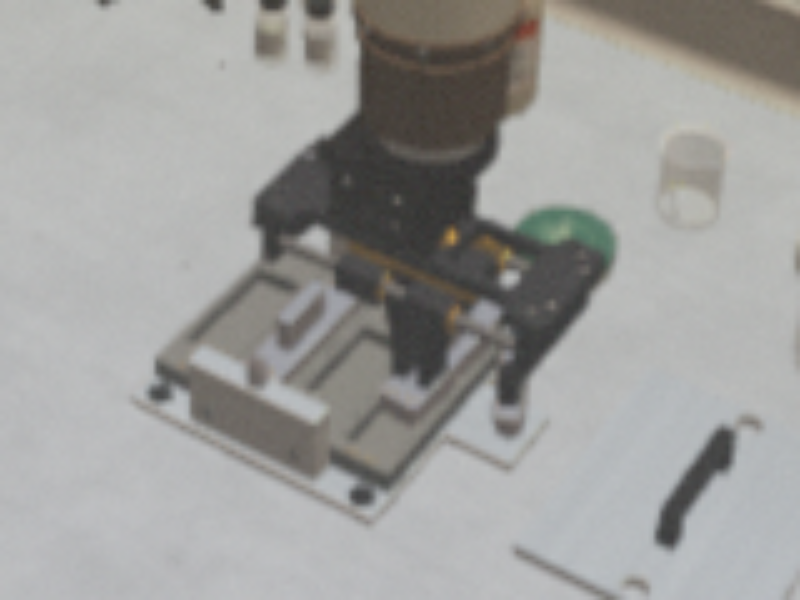

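The bar is off centre: its front end, at (400,405), falls short of the pocket's front at (360,435). It was probably knocked before I grasped it. I'll lift it and measure it in the hand.

```bash
python3 -m pendant '[[[0,0,-0.3,0],[0,0,-0.6,0],[0,0,-0.6,0],[0,0,-0.5,0],[0,0,0,0],[0,0,0,0]]]'
python3 - <<'E'
from h import *
go(.5117,-.1351,.039,2.95)
T,o=tool();C=[]
for n in ("side","scene"):
    s,W=shot(n);P=cloud(s,W)
    q=P.reshape(-1,3);q=(q-T[:3,3])@T[:3,:3]*1000   # tool coords mm
    for lo,hi in [(2,9),(9,22)]:
        m=(abs(q[:,0])<110)&(abs(q[:,1])<30)&(q[:,2]>lo)&(q[:,2]<hi)
        r=q[m]
        if len(r)>5: print(n,lo,hi,len(r),"x",np.percentile(r[:,0],[1,5,95,99]).round(1),"y",np.percentile(r[:,1],[2,98]).round(1))
    m=(abs(q[:,0])<110)&(abs(q[:,1])<30)&(q[:,2]>-5)&(q[:,2]<40);r=q[m]
    for a in range(-90,100,15):
        k=r[abs(r[:,0]-a)<7.5]
        if len(k)>3: print(a,len(k),np.percentile(k[:,2],[5,95]).round(1),np.percentile(k[:,1],[5,95]).round(1))
E
```

```text
t: 29.45
eef_pos: [0.5111, -0.1349, 0.1403]
orientation: [-0.0, 1.0, 0.025, -0.0]
ft_force: [0.4, -0.1, -2.9]
gripper_width: 0.0072
gripper_force: 45.0
now [ 0.5111 -0.1349  0.1403] yaw 2.92 turn -0.004 after turn tool units [0.011 0.004 2.027] w 0.0072 f [ 0.4 -0.1 -2.9]
side 2 9 107 x [-26.6 -23.9  73.6  75.8] y [-11.4  15.5]
side 9 22 86 x [-27.3 -25.8  60.2  71.6] y [-12.5  17. ]
-30 39 [ 3.5 19.6] [-12.3  11.1]
-15 54 [-2.6 17. ] [-11.7  13. ]
0 30 [-3.5 21.8] [-4.6 14.3]
15 20 [ 0.4 21.1] [ 9.8 15.3]
30 30 [-0.4 19.7] [ 5.7 15.8]
45 25 [-1.6 19.3] [ 7.  16.7]
60 15 [ 5.5 19.8] [ 6.7 16.9]
75 11 [ 5.5 20.6] [-4.7 17.2]
scene 2 9 16 x [-24.6 -24.5  74.   75.7] y [-14.5  10.9]
scene 9 22 25 x [-25.4 -24.9  75.3  77. ] y [-17.3   3.7]
-30 12 [ 0.2 20.1] [-16.7   4.8]
-15 25 [ 0.  21.1] [-17.4   9.3]
75 7 [ 6.2 19.4] [-13.6  -9.7]
```

The bar's centre sits 24 mm along tool +x, so only the tab's end is gripped. I'll set it down on the clear top left of the case and grasp it again.

```bash
python3 -m pendant '[[[-0.05,-0.2,0,0],[-0.06,-0.4,0,0],[-0.06,-0.6,0,0],[-0.06,-0.6,0,0],[-0.06,-0.6,0,0],[-0.06,-0.6,0,0],[-0.06,-0.6,0,0],[-0.06,-0.6,0,0],[-0.05,-0.5,0,0],[-0.04,-0.3,0,0],[0,-0.13,0,0],[0,0,0,0]]]'
python3 -m pendant '[[[0,0,0.4,0],[0,0,0.5,0],[0,0,0.5,0],[0,0,0.4,0],[0,0,0.25,0],[0,0,0.15,0],[0,0,0.1,0],[0,0,0.06,0],[0,0,0.03,0],[0,0,0,0],[0,0,0,0]]]'
```

```text
t: 31.05
eef_pos: [0.4705, 0.1196, 0.1409]
orientation: [0.0, 1.0, 0.026, -0.0]
ft_force: [1.3, -0.5, -3.0]
gripper_width: 0.0074
gripper_force: 45.0
t: 32.42
eef_pos: [0.4709, 0.1198, 0.0219]
orientation: [-0.0, 1.0, 0.026, 0.0]
ft_force: [-0.2, 0.2, -3.2]
gripper_width: 0.0076
gripper_force: 45.0
```

Next: release, rise, and look with the wrist camera.

```bash
python3 -m pendant '[[[0,0,0.02,0],[0,0,0,0]]]'; python3 -m pendant '[[[0,0,0,0],[0,0,0,0],[0,0,-0.3,0],[0,0,-1,0],[0,0,-1,0],[0.5,0,-1,0],[1,0,-0.8,0],[0.3,0,0,0],[0,0,0,0],[0,0,0,0]]]' 0.54
python3 - <<'E'
from h import *
s,W=shot("wrist");P=cloud(s,W)
for t in tabs(P,(P[...,1]>0.03)&(P[...,1]<.3)&(P[...,0]<.62)&(P[...,0]>.4)):print(t)
go(.495,.12,.022,2.95)
E
```

```text
t: 32.67
eef_pos: [0.4709, 0.1198, 0.0214]
orientation: [-0.0, 1.0, 0.026, 0.0]
ft_force: [-2.1, 0.1, 4.4]
gripper_width: 0.0077
gripper_force: 45.0
t: 33.92
eef_pos: [0.5576, 0.1237, 0.2227]
orientation: [0.001, 1.0, 0.026, -0.002]
ft_force: [-0.1, 0.3, 0.2]
gripper_width: 0.0398
gripper_force: 0.0
('body', (array([508.5, 120.7]), array([84.9, 26. ]), 0.1), 'tab', (array([500.3, 120.7]), array([ 9.9, 39.5]), -0.0), 326)
now [0.5577 0.1238 0.2231] yaw 2.95 turn 0.0 after turn tool units [-1.257  0.011  4.022] w 0.0397 f [-0.2 -0.8 -0.1]
```

```bash
python3 -m pendant '[[[-0.57,0.04,0,0.37],[-0.58,0.04,0,0],[0,0,0.8,0],[0,0,0.8,0],[0,0,0.8,0],[0,0,0.7,0],[0,0,0.4,0],[0,0,0.25,0],[0,0,0.15,0],[0,0,0,0],[0,0,0,0]]]'
python3 -c "from h import *;go(.5003,.1196,.0265,0)"
python3 -m pendant '[[[0,0,0,0],[0,0,0,0],[0,0,0,0],[0,0,0,0],[0,0,0,0]]]' 1 45
python3 -c "from h import *;go(.5003,.1196,.0265,0)"
```

```text
t: 35.35
eef_pos: [0.5024, 0.119, 0.0303]
orientation: [-0.0, 1.0, -0.0, 0.001]
ft_force: [-0.6, -0.1, -0.5]
gripper_width: 0.0398
gripper_force: 0.0
now [0.5024 0.119  0.0303] yaw -0.0 turn -0.001 after turn tool units [-0.043 -0.012  0.077] w 0.0398 f [-0.6 -0.1 -0.5]
t: 35.98
eef_pos: [0.502, 0.1188, 0.0296]
orientation: [-0.0, 1.0, -0.0, 0.0]
ft_force: [-0.1, 0.5, -0.1]
gripper_width: 0.0096
gripper_force: 44.8
now [0.502  0.1188 0.0296] yaw -0.02 turn -0.002 after turn tool units [-0.034 -0.016  0.061] w 0.0096 f [-0.1  0.5 -0.1]
```

```bash
python3 -m pendant '[[[0,0,-0.3,0],[0,0,-0.6,0],[0,0,-0.7,0],[0,0,-0.6,-0.37],[0,0.4,0,0],[0,0.7,0,0],[0,0.8,0,0],[0,0.8,0,0],[-0.03,0.8,0,0],[0,0.8,0,0],[0,0.5,0,0],[0,0.29,0,0]]]'
python3 -m pendant '[[[0,0,0.5,0],[0,0,0.3,0],[0,0,0,0],[0,0,0,0]]]'
python3 -c "from h import *;go(.5134,-.1351,.042,2.95)"
```

```text
t: 37.48
eef_pos: [0.5118, -0.1373, 0.1383]
orientation: [-0.0, 1.0, 0.024, -0.002]
ft_force: [0.8, 0.8, -2.9]
gripper_width: 0.0094
gripper_force: 44.8
t: 37.98
eef_pos: [0.514, -0.1353, 0.1001]
orientation: [0.0, 1.0, 0.026, 0.0]
ft_force: [0.3, -0.2, -1.4]
gripper_width: 0.0096
gripper_force: 44.8
now [ 0.514  -0.1353  0.1001] yaw 2.99 turn 0.005 after turn tool units [-0.013 -0.005  1.161] w 0.0096 f [ 0.3 -0.2 -1.4]
```

```bash
python3 -m pendant '[[[-0.01,0,0.3,0],[0,0,0.3,0],[0,0,0.2,0],[0,0,0.15,0],[0,0,0.1,0],[0,0,0.05,0],[0,0,0,0],[0,0,0,0]]]'
python3 -c "from h import *;go(.5134,-.1351,.042,2.95)"
```

```text
t: 38.98
eef_pos: [0.5133, -0.1356, 0.0449]
orientation: [0.0, 1.0, 0.026, 0.0]
ft_force: [0.2, 0.4, -3.0]
gripper_width: 0.0095
gripper_force: 44.8
now [ 0.5133 -0.1356  0.0449] yaw 2.95 turn -0.0 after turn tool units [ 0.003 -0.009  0.058] w 0.0095 f [ 0.2  0.4 -3. ]
```

```bash
python3 -m pendant '[[[0,0,0.06,0],[0,0,0,0]]]';python3 -m pendant '[[[0,0,0,0],[0,0,0,0],[0,0,-0.3,0],[0,0,-0.7,0],[0,0,-1,0],[0,0,-1,0],[-0.2,0.6,-0.8,0],[-0.4,0.8,0,0],[-0.4,0.8,0,0],[-0.4,0.8,0,0],[0,0,0,0],[0,0,0,0]]]' 0.71
python3 - <<'E'
from h import *
s,W=shot("wrist");save("w3",s);P=cloud(s,W)
for t in tabs(P,(P[...,1]>-.4)&(P[...,1]<-.2)&(P[...,0]<.42)&(P[...,0]>.25)):print(t)
go(.35,-.26,.022,-17)
E
```

```text
t: 39.22
eef_pos: [0.5131, -0.1356, 0.0416]
orientation: [0.0, 1.0, 0.026, 0.0]
ft_force: [0.3, 0.4, -2.5]
gripper_width: 0.0094
gripper_force: 44.8
t: 40.72
eef_pos: [0.4508, -0.289, 0.2325]
orientation: [0.0, 1.0, 0.025, 0.001]
ft_force: [-0.3, 0.1, -0.1]
gripper_width: 0.0251
gripper_force: 0.0
now [ 0.451  -0.2885  0.2323] yaw 2.97 turn 2.497 after turn tool units [-2.099  0.045  4.206] w 0.0252 f [ 0.7  0.1 -0.6]
```

View pics/w3.png

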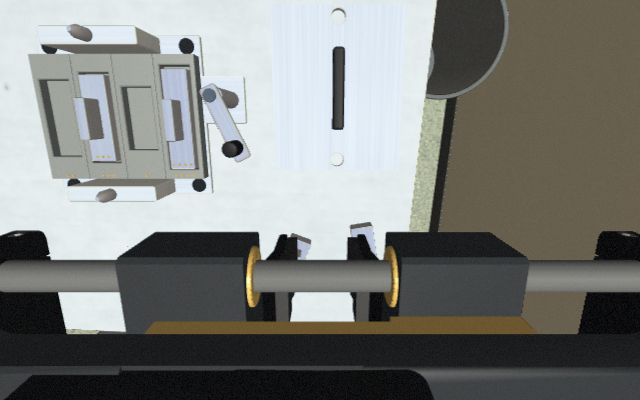

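The wrist view shows bars 88 and 102 flat in their slots at (95,115) and (180,115), with matching studs. The front bars only just show at (300,245) and (362,238), so I'll move back 80 mm to measure them.

```bash
python3 -m pendant '[[[0.5,0,0,0],[0.8,0,0,0],[0.4,0,0,0],[0,0,0,0],[0,0,0,0]]]' 0.54
python3 - <<'E'
from h import *
s,W=shot("wrist");save("w4",s);P=cloud(s,W)
for t in tabs(P,(P[...,1]>-.4)&(P[...,1]<-.2)&(P[...,0]<.42)&(P[...,0]>.25)):print(t)
go(.35,-.26,.022,-17)
E
```

```text
t: 41.4
eef_pos: [0.5354, -0.2838, 0.2316]
orientation: [-0.0, 1.0, 0.026, -0.0]
ft_force: [-0.6, -0.1, -0.1]
gripper_width: 0.04
gripper_force: 0.0
('body', (array([ 379.2, -340.4]), array([42.5, 23. ]), 12.7), 'tab', (array([ 380.2, -341.7]), array([7.9, 9.6]), -81.7), 61)
now [ 0.5352 -0.284   0.2318] yaw 2.98 turn 2.498 after turn tool units [-3.682  0.623  4.197] w 0.0395 f [-1.   0.6  0.6]
```

Wrong way: the image's bottom is the −x side, so I go −x.

```bash
python3 -m pendant '[[[-0.6,0,0,0],[-0.9,0,0,0],[-0.9,0.1,0,0],[-0.5,0.1,0,0],[0,0,0,0],[0,0,0,0]]]' 0.54
python3 - <<'E'
from h import *
s,W=shot("wrist");save("w5",s);P=cloud(s,W)
for t in tabs(P,(P[...,1]>-.4)&(P[...,1]<-.2)&(P[...,0]<.42)&(P[...,0]>.25)):print(t)
go(.35,-.26,.022,-17)
E
```

```text
t: 42.2
eef_pos: [0.3921, -0.3023, 0.232]
orientation: [0.0, 1.0, 0.026, 0.001]
ft_force: [0.2, -0.1, -0.8]
gripper_width: 0.0398
gripper_force: 0.0
('body', (array([ 364. , -345.5]), array([73.7, 26.1]), 12.7), 'tab', (array([ 364. , -345.4]), array([39.6, 10. ]), 12.9), 333)
('body', (array([ 351.7, -258. ]), array([25.9, 59.9]), -18.4), 'tab', (array([ 351.9, -258.1]), array([ 9.9, 39.1]), -18.3), 314)
now [ 0.3923 -0.3022  0.2317] yaw 2.96 turn 2.495 after turn tool units [-1.056 -0.559  4.194] w 0.0403 f [ 0.5 -0.4 -0.4]
```

```bash
python3 -m pendant '[[[0,0,0,0.9],[0,0,0,0.9],[0,0,0,0.87],[-0.52,-0.28,0,0],[-0.52,-0.28,0,0],[0,0,0.8,0],[0,0,0.8,0],[0,0,0.8,0],[0,0,0.8,0],[0,0,0.4,0],[0,0,0,0],[0,0,0,0]]]'
python3 - <<'E'
from h import *
go(.3518,-.2592,.0225,-18.4)
s,W=shot("side");P=cloud(s,W)
for t in tabs(P,(P[...,1]>-.4)&(P[...,1]<-.2)&(P[...,0]<.42)&(P[...,0]>.25)):print(t)
E
```

```text
t: 43.75
eef_pos: [0.3522, -0.2592, 0.0521]
orientation: [0.0, 0.987, -0.16, 0.001]
ft_force: [0.5, -0.0, 0.1]
gripper_width: 0.0403
gripper_force: 0.0
now [ 0.3522 -0.2592  0.0521] yaw -18.37 turn 0.004 after turn tool units [-0.007  0.002  0.593] w 0.0403 f [ 0.5 -0.   0.1]
('body', (array([ 347.4, -258.8]), array([27.8, 61.2]), -17.4), 'tab', (array([ 342.7, -257.5]), array([10.1, 28.4]), -13.6), 38)
('body', (array([ 360.5, -346.9]), array([75.9, 26. ]), 13.1), 'tab', (array([ 360.7, -346.5]), array([40.9, 10.2]), 14.0), 56)
```

```bash
python3 -m pendant '[[[-0.01,0,0.3,0],[0,0,0.2,0],[0,0,0.09,0],[0,0,0,0],[0,0,0,0]]]'
python3 -m pendant '[[[0,0,0,0],[0,0,0,0],[0,0,0,0],[0,0,0,0],[0,0,0,0]]]' 1 45
python3 -c "from h import *;go(.3518,-.2592,.0225,-18.4)"
python3 -m pendant '[[[0,0,-0.3,0],[0,0,-0.6,0],[0,0,-0.8,0],[0,0,-0.9,0],[0,0,0,-0.9],[0,0,0,-0.9],[0,0,0,-0.87],[0,0,0,0],[0,0,0,0]]]'
python3 -c "from h import *;go(.5096,-.0932,.0345,2.95)"
```

```text
t: 44.42
eef_pos: [0.3508, -0.259, 0.0224]
orientation: [0.0, 0.987, -0.16, 0.0]
ft_force: [0.2, 0.4, -0.1]
gripper_width: 0.0402
gripper_force: 0.0
t: 45.05
eef_pos: [0.3504, -0.2588, 0.0221]
orientation: [-0.0, 0.987, -0.16, -0.0]
ft_force: [0.7, 1.0, -0.1]
gripper_width: 0.0099
gripper_force: 45.0
now [ 0.3504 -0.2588  0.0221] yaw -18.42 turn -0.002 after turn tool units [ 0.03  -0.002 -0.009] w 0.0099 f [ 0.7  1.  -0.1]
t: 46.18
eef_pos: [0.3501, -0.2587, 0.1518]
orientation: [-0.0, 1.0, 0.025, -0.0]
ft_force: [-0.3, 0.3, -1.7]
gripper_width: 0.0099
gripper_force: 45.0
now [ 0.3501 -0.2587  0.1518] yaw 2.83 turn -0.015 after turn tool units [ 3.355 -3.142  2.346] w 0.0099 f [-0.3  0.3 -1.7]
```

```bash
python3 -m pendant '[[[0.3,-0.28,0,0],[0.5,-0.47,0,0],[0.6,-0.57,0,0],[0.6,-0.57,0,0],[0.6,-0.57,0,0],[0.42,-0.4,0,0],[0.3,-0.28,0,0],[0,0,0.5,0],[0,0,0.5,0],[0,0,0.2,0],[0,0,0,0],[0,0,0,0]]]'
python3 -c "from h import *;go(.5081,-.0933,.0345,2.95)"
```

```text
t: 47.68
eef_pos: [0.5089, -0.0937, 0.0931]
orientation: [0.0, 1.0, 0.026, 0.001]
ft_force: [-0.6, 0.0, -1.1]
gripper_width: 0.0093
gripper_force: 45.0
now [ 0.5089 -0.0937  0.0931] yaw 2.93 turn -0.002 after turn tool units [-0.016 -0.008  1.171] w 0.0093 f [-0.6  0.  -1.1]
```

```bash
python3 -m pendant '[[[-0.01,0,0.3,0],[0,0,0.3,0],[0,0,0.2,0],[0,0,0.15,0],[0,0,0.12,0],[0,0,0.08,0],[0,0,0,0],[0,0,0,0]]]'
python3 -c "from h import *;go(.5081,-.0933,.034,2.95)"
```

```text
t: 48.68
eef_pos: [0.5078, -0.0936, 0.0348]
orientation: [-0.0, 1.0, 0.026, 0.0]
ft_force: [0.8, 0.4, -0.8]
gripper_width: 0.0099
gripper_force: 45.0
now [ 0.5078 -0.0936  0.0348] yaw 2.94 turn -0.001 after turn tool units [ 0.006 -0.005  0.016] w 0.0099 f [ 0.8  0.4 -0.8]
```

```bash
python3 -m pendant '[[[0,0,0.01,0],[0,0,0,0]]]';python3 -m pendant '[[[0,0,0,0],[0,0,0,0],[0,0,-0.3,0],[0,0,-0.9,0],[0,0,-1,0],[0,0,0,-0.61],[0,0,0,-0.62],[-0.5,0.54,0,0],[-0.69,0.75,0,0],[-0.69,0.75,0,0],[-0.69,0.75,0,0],[-0.69,0.75,0,0]]]' 0.71
python3 -m pendant '[[[-0.67,0.75,0,0],[0,0,0.5,0],[0,0,0.7,0],[0,0,0.5,0],[0,0,0,0],[0,0,0,0]]]' 0.54
python3 - <<'E'
from h import *
go(.364,-.3465,.0225,12.8)
s,W=shot("side");P=cloud(s,W)
for t in tabs(P,(P[...,1]>-.4)&(P[...,1]<-.2)&(P[...,0]<.42)&(P[...,0]>.25)):print(t)
cv2.imwrite("pics/s6c.png",cv2.resize(s["pixels"][190:390,240:480],None,fx=3,fy=3)[...,::-1])
E
```

```text
t: 48.92
eef_pos: [0.5077, -0.0936, 0.0342]
orientation: [-0.0, 1.0, 0.026, 0.0]
ft_force: [-0.3, -0.0, -2.4]
gripper_width: 0.0096
gripper_force: 45.0
t: 50.42
eef_pos: [0.3873, -0.3037, 0.1456]
orientation: [0.001, 0.994, 0.112, 0.001]
ft_force: [0.5, -1.1, -0.1]
gripper_width: 0.0251
gripper_force: 0.0
t: 51.18
eef_pos: [0.3645, -0.3468, 0.0606]
orientation: [0.001, 0.994, 0.112, 0.001]
ft_force: [-0.0, -1.0, 0.5]
gripper_width: 0.0402
gripper_force: 0.0
now [ 0.3645 -0.3468  0.0606] yaw 12.82 turn 0.002 after turn tool units [-0.008 -0.008  0.762] w 0.0402 f [-0.  -1.   0.5]
('body', (array([ 360.9, -346.7]), array([76.6, 26.3]), 12.9), 'tab', (array([ 360.8, -346.4]), array([41.7, 10. ]), 12.0), 53)
```

View pics/s6c.png

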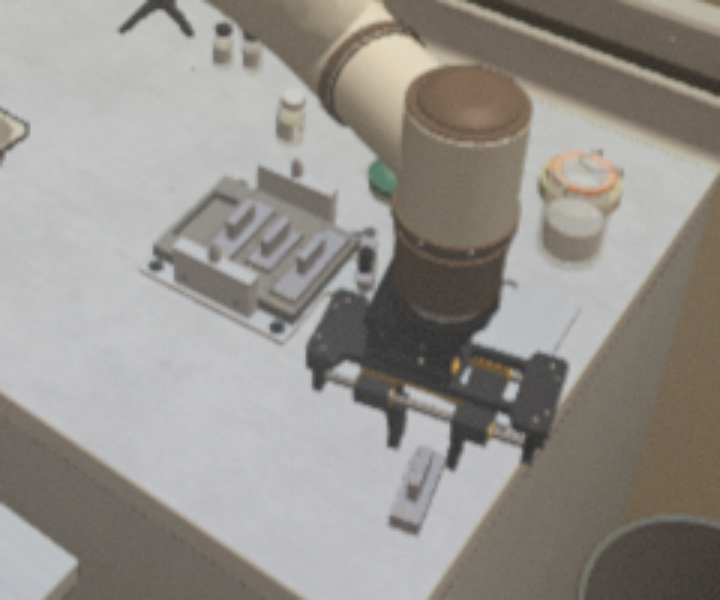

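The side view shows three bars home at (240,220), (275,240) and (312,262). Bar 74 sits between the fingers at (415,485), so I'll grasp it.

```bash
python3 -m pendant '[[[-0.01,0,0.4,0],[0,0,0.25,0],[0,0,0.1,0],[0,0,0,0],[0,0,0,0]]]'
python3 -m pendant '[[[0,0,0,0],[0,0,0,0],[0,0,0,0],[0,0,0,0],[0,0,0,0]]]' 1 45
python3 -c "from h import *;go(.364,-.3465,.0225,12.8)"
python3 -m pendant '[[[0,0,-0.3,0],[0,0,-0.6,0],[0,0,-0.8,0],[0,0,-0.9,0],[0,0,0,0.61],[0,0,0,0.62],[0,0,0,0],[0,0,0,0]]]'
python3 -c "from h import *;go(.5053,-.0093,.0345,2.95)"
```

```text
t: 51.85
eef_pos: [0.3634, -0.3466, 0.0221]
orientation: [0.0, 0.994, 0.111, 0.0]
ft_force: [-0.2, 0.4, -1.2]
gripper_width: 0.0402
gripper_force: 0.0
t: 52.48
eef_pos: [0.3629, -0.3463, 0.0216]
orientation: [-0.0, 0.994, 0.111, -0.0]
ft_force: [0.2, 1.0, -0.9]
gripper_width: 0.0096
gripper_force: 45.0
now [ 0.3629 -0.3463  0.0216] yaw 12.78 turn -0.003 after turn tool units [ 0.021  0.01  -0.019] w 0.0096 f [ 0.2  1.  -0.9]
t: 53.48
eef_pos: [0.3627, -0.3462, 0.1511]
orientation: [-0.0, 1.0, 0.026, -0.0]
ft_force: [-0.5, 0.1, -2.8]
gripper_width: 0.0096
gripper_force: 45.0
now [ 0.3627 -0.3462  0.1511] yaw 3.0 turn 0.007 after turn tool units [ 3.195 -6.582  2.333] w 0.0096 f [-0.5  0.1 -2.8]
```

```bash
python3 -m pendant '[[[0.2,-0.4,0,0],[0.35,-0.75,0,0],[0.4,-0.8,0,0],[0.4,-0.8,0,0],[0.4,-0.8,0,0],[0.4,-0.8,0,0],[0.35,-0.75,0,0],[0.35,-0.75,0,0],[0.22,-0.45,0,0],[0.1,-0.28,0,0],[0,0,0.5,0],[0,0,0.5,0]]]'
python3 -m pendant '[[[0,0,0.2,0],[0,0,0,0],[0,0,0,0]]]'
python3 -c "from h import *;go(.5043,-.0093,.0345,2.95)"
```

```text
t: 54.98
eef_pos: [0.5042, -0.0097, 0.1011]
orientation: [-0.0, 1.0, 0.026, 0.0]
ft_force: [0.0, 0.3, -2.2]
gripper_width: 0.0094
gripper_force: 45.0
t: 55.35
eef_pos: [0.5052, -0.0097, 0.0925]
orientation: [-0.0, 1.0, 0.026, 0.001]
ft_force: [-0.9, 0.9, -2.3]
gripper_width: 0.0097
gripper_force: 45.0
now [ 0.5052 -0.0097  0.0925] yaw 2.95 turn -0.0 after turn tool units [-0.017 -0.008  1.16 ] w 0.0097 f [-0.9  0.9 -2.3]
```

```bash
python3 -m pendant '[[[-0.01,0,0.3,0],[0,0,0.3,0],[0,0,0.2,0],[0,0,0.15,0],[0,0,0.12,0],[0,0,0.08,0],[0,0,0,0],[0,0,0,0]]]'
python3 -c "from h import *;go(.5043,-.0093,.0335,2.95)"
```

```text
t: 56.35
eef_pos: [0.5041, -0.0096, 0.0343]
orientation: [-0.0, 1.0, 0.026, 0.0]
ft_force: [-0.2, 0.0, -1.7]
gripper_width: 0.0094
gripper_force: 45.0
now [ 0.5041 -0.0096  0.0343] yaw 2.95 turn -0.0 after turn tool units [ 0.004 -0.006  0.017] w 0.0094 f [-0.2  0.  -1.7]
```

```bash
python3 -m pendant '[[[0,0,0.01,0],[0,0,0,0]]]';python3 -m pendant '[[[0,0,0,0],[0,0,0,0],[0,0,-0.3,0],[0,0,-0.9,0],[0,0,-1,0],[0,0,-1,0],[-0.2,0.7,-0.8,0],[-0.3,0.9,0,0],[-0.3,0.9,0,0],[-0.28,0.8,0,0],[0,0.45,0,0],[0,0,0,0]]]' 0.71
python3 -m pendant '[[[0,0,0,0]]]' 0.54
python3 - <<'E'
from h import *
from scipy import ndimage as nd
go(.55,-.3007,.0128,2.95)
s,W=shot("wrist");save("w6",s);P=cloud(s,W);z=P[...,2]
th=.0515;c=np.array([.5085,-.0712])
x=P[...,0]-c[0];y=P[...,1]-c[1];X=x*np.cos(th)+y*np.sin(th);Y=-x*np.sin(th)+y*np.cos(th)
m=(z>.049)&(z<.06)&(abs(X)<.045)&(abs(Y)<.09);l,k=nd.label(m)
for i in range(1,k+1):
    q=np.c_[X[l==i],Y[l==i],z[l==i]]*1000
    if len(q)>20: print("tab",len(q),np.round(cv2.minAreaRect(q[:,:2].astype(np.float32))[0],1),np.median(q[:,2]).round(1),np.ptp(q[:,0]).round(1))
m=(z>.026)&(z<.045)&(P[...,1]<-.24)&(P[...,0]>.45)&(P[...,0]<.65)&(P[...,1]>-.36);q=P[m]*1000
b=cv2.minAreaRect(q[:,:2].astype(np.float32));print("handle",b,np.median(q[:,2]))
E
```

```text
t: 56.6
eef_pos: [0.504, -0.0097, 0.0337]
orientation: [-0.0, 1.0, 0.026, 0.0]
ft_force: [1.2, 0.0, -3.2]
gripper_width: 0.0095
gripper_force: 45.0
t: 58.1
eef_pos: [0.4593, -0.2008, 0.2337]
orientation: [0.0, 1.0, 0.024, 0.0]
ft_force: [0.4, 0.4, -0.1]
gripper_width: 0.0252
gripper_force: 0.0
t: 58.22
eef_pos: [0.4595, -0.1993, 0.2336]
orientation: [-0.0, 1.0, 0.026, 0.0]
ft_force: [0.3, -0.8, 0.1]
gripper_width: 0.0297
gripper_force: 0.0
now [ 0.4595 -0.1993  0.2336] yaw 2.95 turn -0.001 after turn tool units [1.703 2.118 4.416] w 0.0297 f [ 0.3 -0.8  0.1]
tab 492 [-0.4 61.1] 53.2 39.8
tab 462 [-0.  19.9] 53.3 39.0
tab 450 [ -1.4 -22.6] 53.4 39.9
tab 430 [ -0.9 -64.2] 53.3 38.8
handle ((549.2469482421875, -300.4871826171875), (79.44209289550781, 12.862929344177246), 2.899599313735962) 35.20169083085162
```

View pics/w6.png

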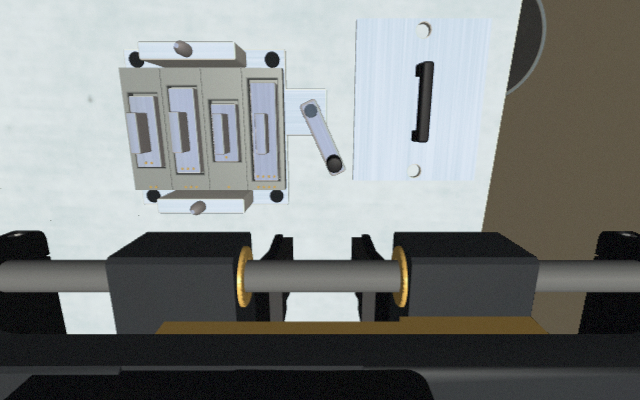

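All four bars are home: tab tops at about 53 mm and within 1.5 mm of the slot centres. The cover has not moved. I'll pick it up again.

```bash
python3 -m pendant '[[[0.56,0.7,0,0],[0.57,0.7,0,0],[0.57,0.72,0,0],[0,0,0.9,0],[0,0,0.9,0],[0,0,0.9,0],[0,0,0.7,0],[0,0,0.5,0],[0,0,0.2,0],[0,0,0.1,0],[0,0,0.1,0],[0,0,0,0]]]' 0.54
python3 -m pendant '[[[0,0,0.05,0],[0,0,0,0],[0,0,0,0]]]'
python3 -c "from h import *;go(.55,-.3007,.0128,2.95)"
```

```text
t: 59.78
eef_pos: [0.5502, -0.3012, 0.0191]
orientation: [0.0, 1.0, 0.026, 0.0]
ft_force: [-0.5, -0.7, -0.0]
gripper_width: 0.0398
gripper_force: 0.0
t: 60.15
eef_pos: [0.55, -0.3013, 0.0163]
orientation: [0.0, 1.0, 0.026, 0.0]
ft_force: [0.4, 0.3, 0.4]
gripper_width: 0.0399
gripper_force: 0.0
now [ 0.55   -0.3013  0.0163] yaw 2.94 turn -0.001 after turn tool units [ 0.001 -0.012  0.069] w 0.0399 f [0.4 0.3 0.4]
```

```bash
python3 -m pendant '[[[0,-0.01,0.06,0],[0,0,0,0]]]';python3 -m pendant '[[[0,0,0,0],[0,0,0,0],[0,0,0,0],[0,0,0,0],[0,0,0,0]]]' 1 55
python3 -c "from h import *;go(.55,-.3007,.0128,2.95)"
python3 -m pendant '[[[0,0,-0.2,0],[0,0,-0.4,0],[0,0,-0.6,0],[0,0,-0.6,0],[0,0,-0.6,0],[0,0,-0.5,0],[0,0,-0.3,0],[0,0,0,0],[0,0,0,0]]]'
python3 -c "from h import *;go(.5093,-.0722,.085,2.95)"
```

```text
t: 60.4
eef_pos: [0.5496, -0.3006, 0.0127]
orientation: [-0.0, 1.0, 0.026, -0.0]
ft_force: [-0.1, -0.1, 0.0]
gripper_width: 0.0401
gripper_force: 0.0
t: 61.02
eef_pos: [0.5499, -0.3007, 0.0131]
orientation: [0.0, 1.0, 0.026, 0.0]
ft_force: [-0.3, -0.5, -0.2]
gripper_width: 0.0115
gripper_force: 55.0
now [ 0.5499 -0.3007  0.0131] yaw 2.94 turn -0.001 after turn tool units [ 0.002 -0.001  0.007] w 0.0115 f [-0.3 -0.5 -0.2]
t: 62.15
eef_pos: [0.5489, -0.3002, 0.1715]
orientation: [-0.001, 1.0, 0.026, -0.001]
ft_force: [-0.2, -0.6, -3.7]
gripper_width: 0.0115
gripper_force: 55.0
now [ 0.5489 -0.3002  0.1715] yaw 2.92 turn -0.003 after turn tool units [-0.557 -4.595  1.73 ] w 0.0115 f [-0.2 -0.6 -3.7]
```

```bash
python3 -m pendant '[[[-0.04,-0.3,0,0],[-0.07,-0.6,0,0],[-0.08,-0.7,0,0],[-0.08,-0.7,0,0],[-0.08,-0.7,0,0],[-0.08,-0.7,0,0],[-0.08,-0.6,0,0],[-0.05,-0.3,0,0],[0,0,0.4,0],[0,0,0.5,0],[0,0,0.2,0],[0,0,0,0]]]'
python3 -m pendant '[[[0,0,0,0],[0,0,0,0]]]'
python3 -c "from h import *;go(.5093,-.0722,.0711,2.95)"
```

```text
t: 63.65
eef_pos: [0.5098, -0.0726, 0.1175]
orientation: [0.0, 1.0, 0.026, -0.001]
ft_force: [0.1, 0.1, -4.2]
gripper_width: 0.0111
gripper_force: 55.0
t: 63.9
eef_pos: [0.5107, -0.0725, 0.119]
orientation: [-0.0, 1.0, 0.026, 0.001]
ft_force: [0.1, -0.4, -4.3]
gripper_width: 0.0116
gripper_force: 55.0
now [ 0.5107 -0.0725  0.119 ] yaw 2.93 turn -0.002 after turn tool units [-0.029 -0.007  0.958] w 0.0116 f [ 0.1 -0.4 -4.3]
```

```bash
python3 -m pendant '[[[-0.01,-0.01,0.2,0],[0,0,0.2,0],[0,0,0.15,0],[0,0,0.1,0],[0,0,0,0],[0,0,0,0]]]'
python3 -c "from h import *;go(.5093,-.0722,.0711,2.95)"
```

```text
t: 64.65
eef_pos: [0.5099, -0.072, 0.0858]
orientation: [0.0, 1.0, 0.026, 0.0]
ft_force: [-0.3, 0.0, -4.4]
gripper_width: 0.0111
gripper_force: 55.0
now [ 0.5099 -0.072   0.0858] yaw 2.95 turn -0.0 after turn tool units [-0.012  0.004  0.294] w 0.0111 f [-0.3  0.  -4.4]
```

```bash
python3 -m pendant '[[[-0.01,0,0.08,0],[0,0,0.08,0],[0,0,0.06,0],[0,0,0.04,0],[0,0,0.03,0],[0,0,0,0],[0,0,0,0]]]'
python3 -c "from h import *;go(.5093,-.0722,.0711,2.95)"
```

```text
t: 65.53
eef_pos: [0.5091, -0.072, 0.0711]
orientation: [-0.0, 1.0, 0.026, 0.0]
ft_force: [-0.4, 0.6, -4.8]
gripper_width: 0.0114
gripper_force: 55.0
now [ 0.5091 -0.072   0.0711] yaw 2.94 turn -0.001 after turn tool units [ 0.003  0.005 -0.   ] w 0.0114 f [-0.4  0.6 -4.8]
```

```bash
python3 -m pendant '[[[0,0,0.02,0],[0,0,0,0]]]';python3 -m pendant '[[[0,0,0,0],[0,0,0,0],[0,0,0,0],[0,0,-0.3,0],[0,0,-0.6,0],[0,0,-0.6,0],[-0.17,0.9,0,0],[-0.18,0.9,0,0],[-0.18,0.92,0,0],[0,0,0,0],[0,0,0,0]]]' 0.54
python3 - <<'E'
from h import *
go(.4893,-.2084,.0872,2.95)
s,W=shot("side");cv2.imwrite("pics/s7c.png",cv2.resize(s["pixels"][200:330,260:420],None,fx=5,fy=4.5)[...,::-1])
P=cloud(s,W);z=P[...,2]
th=.0515;c=np.array([.5085,-.0722]);x=P[...,0]-c[0];y=P[...,1]-c[1];X=x*np.cos(th)+y*np.sin(th);Y=-x*np.sin(th)+y*np.cos(th)
m=(abs(X)<.08)&(abs(Y)<.065)&(z>.045)&(z<.075)
A=np.c_[X[m],Y[m],np.ones(m.sum())];print(m.sum(),np.linalg.lstsq(A,z[m],rcond=None)[0])
E
```

```text
t: 65.78
eef_pos: [0.5092, -0.072, 0.071]
orientation: [0.0, 1.0, 0.026, 0.0]
ft_force: [-3.3, 1.6, 4.7]
gripper_width: 0.0112
gripper_force: 55.0
t: 67.15
eef_pos: [0.4898, -0.2092, 0.1457]
orientation: [0.0, 1.0, 0.025, 0.0]
ft_force: [0.6, -0.6, -0.6]
gripper_width: 0.0396
gripper_force: 0.0
now [ 0.4898 -0.2092  0.1457] yaw 2.91 turn -0.004 after turn tool units [-0.009 -0.017  1.171] w 0.0396 f [ 0.6 -0.6 -0.6]
1435 [-0.00208318  0.00021219  0.06449764]
```

View pics/s7c.png

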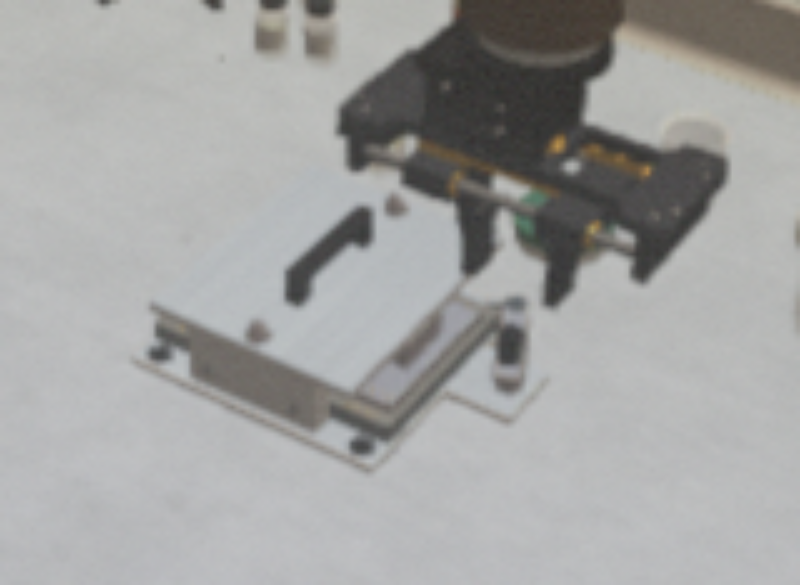

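The cover is seated and level (tilt about 2 mrad), with both pins showing through at (258,330) and (397,205). Next I'll close the latch.

```bash
python3 -m pendant '[[[-0.01,-0.02,0.5,0],[0,0,0.4,0],[0,0,0.2,0],[0,0,0.05,0],[0,0,0,0],[0,0,0,0]]]'; python3 -m pendant '[[[0,0,0,0],[0,0,0,0],[0,0,0,0],[0,0,0,0]]]' 1 20
python3 -m pendant '[[[-0.02,-0.06,0,0],[-0.04,-0.14,0,0],[-0.02,-0.15,0,0],[0,-0.15,0,0],[0.02,-0.15,0,0],[0.04,-0.14,0,0],[0.06,-0.14,0,0]]]'
python3 -m pendant '[[[0.08,-0.12,0,0],[0.10,-0.11,0,0],[0.12,-0.09,0,0],[0.13,-0.08,0,0],[0.14,-0.05,0,0],[0.15,-0.03,0,0],[0.15,-0.01,0,0],[0,0,0,0],[0,0,0,0]]]'
```

```text
t: 67.95
eef_pos: [0.4896, -0.2082, 0.0883]
orientation: [0.0, 1.0, 0.026, 0.001]
ft_force: [0.5, 0.0, 0.6]
gripper_width: 0.0397
gripper_force: 0.0
t: 68.45
eef_pos: [0.489, -0.2083, 0.0876]
orientation: [0.0, 1.0, 0.026, -0.0]
ft_force: [1.1, -0.3, 0.1]
gripper_width: 0.0133
gripper_force: 20.0
t: 69.32
eef_pos: [0.4866, -0.1622, 0.0873]
orientation: [0.0, 1.0, 0.025, -0.002]
ft_force: [-2.7, -5.0, 0.4]
gripper_width: 0.0132
gripper_force: 20.0
t: 70.45
eef_pos: [0.5297, -0.1352, 0.0872]
orientation: [0.0, 1.0, 0.025, -0.001]
ft_force: [-3.1, -3.7, -0.1]
gripper_width: 0.0133
gripper_force: 20.0
```

```bash
python3 -m pendant '[[[0.05,0,0,0],[0.06,0,0,0],[0,0,0,0],[0,0,0,0]]]'; python3 -m pendant '[[[0,0,0,0],[0,0,0,0],[0,0,0,0],[0,0,-0.3,0],[0,0,-0.8,0],[0,0,-1,0],[0,0,-1,0],[0,0,-0.8,0],[-0.3,0.3,0,0],[-0.5,0.5,0,0],[0,0,0,0],[0,0,0,0]]]' 0.54
python3 - <<'E'
from h import *
s,W=shot("wrist");save("w7",s);P=cloud(s,W);z=P[...,2]
q=P[(z>.1)&(z<.115)&(abs(P[...,0]-.52)<.06)&(abs(P[...,1]+.15)<.08)];print("peg",len(q),q.mean(0))
th=.0515;c=np.array([.5085,-.0712]);x=P[...,0]-c[0];y=P[...,1]-c[1];X=x*np.cos(th)+y*np.sin(th);Y=-x*np.sin(th)+y*np.cos(th)
m=(abs(X)<.08)&(abs(Y)<.065)&(z>.06)&(z<.072)
print(m.sum(),np.linalg.lstsq(np.c_[X[m],Y[m],np.ones(m.sum())],z[m],rcond=None)[0])
q=P[(z>.084)&(z<.1)&(abs(X)<.06)&(abs(Y)<.02)]*1000;print("handle",cv2.minAreaRect(q[:,:2].astype(np.float32)))
E
```

```text
t: 70.95
eef_pos: [0.5314, -0.1351, 0.087]
orientation: [-0.0, 1.0, 0.025, -0.005]
ft_force: [-10.1, -3.2, 7.4]
gripper_width: 0.013
gripper_force: 20.0
t: 72.45
eef_pos: [0.4982, -0.1767, 0.2824]
orientation: [-0.0, 1.0, 0.025, -0.0]
ft_force: [-0.1, 0.2, -0.5]
gripper_width: 0.0401
gripper_force: 0.0
peg 154 [ 0.53249379 -0.13540134  0.10522443]
14885 [ 0.00040196 -0.00071487  0.06555997]
handle ((509.02410888671875, -71.99230194091797), (78.83975219726562, 12.55295467376709), 2.744192361831665)
```

View pics/w7.png

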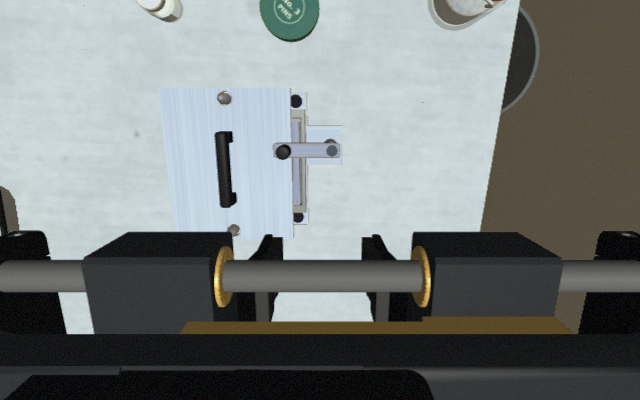

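The latch is closed, with the peg back at its starting point (283,152). The cover is level and seated, and the robot touches nothing. Handing in.

```bash
python3 -c "from h import *;print(job.close_job())"
```

```text
the job is handed in; nothing more can be done
None
```

The job is handed in, with no verdict returned: all four bars measured in their own slots, the cover seated level over both pins, and the latch closed, at about 73 s of the 210 s allowed.

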